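# Refit the sprung dough roller in its stand

### The job

Take the clean dough roller from its wooden cradle and fit it back into the stand: push its sprung pin in against the tall plate so that the roller fits between the two plates, lower it, and let it spring out so that both pins sit fully home in the recesses and the roller hangs level between the plates. Go gently so that the pins are not bent, and leave the other things on the worktop where they are.

Things in the scene. Friction and masses are not known exactly. Their poses are not given: they have to be found in the camera images.
- roller: Dough roller lying in the cradle: beech cylinder 30 mm in diameter, 126 mm long, with a grey hub 20 mm in diameter and 12 mm long at each end (150 mm between hub faces) and a round-tipped steel pin 10 mm thick out of each hub. Mass 0.15 to 0.3 kg. Origin: on the axis, midway between the hub faces; y is the axis, from the rigid to the sprung pin; x and z turn as it rolls.
- pin_tip (a point): Tip of the rigid pin, which stands 9 mm out of the roller's -y hub: roller y = -84 mm.
- plunger_tip (a point): Tip of the polished (slippery) sprung pin at the +y hub: roller y = +102 mm when out (27 mm out of the hub), +81 mm when pushed fully in (21 mm of travel). Its spring pushes with 3 N from the first movement, rising evenly to about 8 N fully in; past that it is rigid. Pressing any pin on the stand with more than 15 N bends it.
- cradle: Fixed wooden rest, a 50 x 150 x 10 mm board with two V-notched posts, 12 mm wide, at y = -52 and +52 mm. The roller lies in them along the cradle's y, its axis 48 mm above the worktop; between the posts there is free room under the roller down to the board. Origin: centre of its underside.
- stand: Fixed roller stand. Wooden board 110 x 245 x 14 mm, long side y; origin: centre of its underside, on the worktop, z up. On it a U-shaped aluminium yoke: a floor strip (top at 22 mm) and two upright plates 50 mm wide along x, inner faces square to y and 165 mm apart. Fitted, the roller's axis is along stand y, 58 mm up, the rigid pin's hub against the low plate.
- yoke_zero (a point): Point on the board at stand (0, 0, 22 mm). The yoke's middle lies at x = 0 but is clamped anywhere from 15 mm to the -y side to 15 mm to the +y side of this point; that shift is NOT measured: feel or see it. Clamped, it does not give under load.
- low_zero (a point): Board-fixed point at stand (0, -82.5, 60 mm): the centre of the low plate's recess mouth if the yoke were not shifted. The low plate (-y side) is 14 mm thick, its top at 76 mm; in its inner face, centred 60 mm up, a closed-back square recess 14 x 14 mm, 10 mm deep, takes the rigid pin.
- tall_zero (a point): Board-fixed point at stand (0, +82.5, 60 mm): centre of the tall plate's recess mouth if the yoke were not shifted. Plate (+y side) top at 112 mm. A groove 16 mm wide, 3 mm deep, runs from the top down its inner face to 67 mm; there it steps into a recess 16 wide, 14 high (centred 60 mm up), 9 mm deep for the sprung pin. Fitted, that pin stays about 3 mm pushed in.
- bowl: clear glass bowl, 170 mm across, 75 mm high, beyond the work area; origin: centre of its underside. A bystander.
- canister: white plastic canister, 106 mm square, 137 mm high, with a latched grey lid; origin: centre of its underside. A bystander.
- egg_beater: aluminium egg beater lying flat, 300 mm long, wooden handle and a crank on top; origin under its gear wheel. A bystander.
- honey_dipper: small wooden honey dipper, 160 mm long, 28 mm high, lying between the stand and the cradle; origin under its middle, long axis x, head to +x. A bystander.
- mixer: grey hand mixer without beaters, 190 x 85 x 121 mm; origin: centre of its underside. A bystander.
- ramekin: white ceramic ramekin, 76 mm across, 45 mm high; origin: centre of its underside. A bystander.
- spatula: spatula with a wooden handle and a thin steel blade, lying flat, about 260 mm long; origin: under the middle of its length. A bystander.

How it is judged (in metres and radians):
On the way, in this order (a step that is already met when the one before it is completed fails the run):
1. the roller is lifted out of the cradle (height (world z) of roller above 0.075 m), for 0.1 s.
2. at the stand, the sprung pin is pushed in by more than 15 mm against it (y of plunger_tip in the frame of roller below 0.087 m and horizontal distance between roller and stand below 0.05 m and contact force between roller and stand above 1 N), for 0.05 s.
At the end, for the whole second after the job is handed in: The released roller is at rest in the stand, touching it: its axis and sprung tip 54.5 to 62 mm above the board's underside, within 5 mm of stand x = 0, aligned with stand y within 0.04 rad, the sprung tip 96.5 to 101.2 mm from the roller's origin (both pins home) (x of roller in the frame of stand between -0.005 and 0.005 m and z of roller in the frame of stand between 0.0545 and 0.062 m and z of plunger_tip in the frame of stand between 0.0545 and 0.062 m and x of plunger_tip in the frame of stand between -0.005 and 0.005 m and y of plunger_tip in the frame of roller between 0.0965 and 0.1012 m and angle between the y axis of roller and the y axis of stand, either way round below 0.04 rad and contact force between roller and stand above 0.3 N and linear speed of roller below 0.01 m/s and angular speed of roller below 0.1 rad/s).
It fails at once if the roller presses on the stand with more than 15 N (bent pins) (contact force between roller and stand above 15 N).
It fails at once if a bystander is moved by more than 20 mm (distance of any of bowl, canister, egg_beater, honey_dipper, mixer, ramekin, spatula from where it was at the start of the episode above 0.02 m).
It also fails if it takes over 51 s, if anything falls off the work surface, if the arm or the gripper's body presses on something with over 40 N, if the wrist force passes 120 N, or if a joint passes its speed limit or range.

### The arm

A 7-joint arm with a two-finger parallel gripper is mounted at the origin on the work surface. World frame = base frame: x ahead of the robot, y to its left, z up, the work surface at z = 0. Lengths are in m, angles in degrees, forces in N, time in s.
With the tool pointing down it reaches from about 0.425 to 0.875 m from the base axis. Payload 4.7 kg.
Tool frame: the origin (TCP) lies on the centre line of the jaws, within the pads' length; the fingertips stand 25 mm ahead of it and the grasp point (between the pads) lies 6 mm ahead of it; z points along the fingers, y is the direction in which the jaws open and shut (so a half turn about z gives the same grasp; the last joint's range is limited). The gripper opens to 87 mm and grips with 3 to 60 N. Pads are 19 mm wide; open, the fingers measure 117 mm over their backs; the gripper's body (75 mm by 190 mm) begins 51 mm behind the grasp point.
Start: joints at [-68.176, 18.392, -4.016, 83.108, 1.295, 78.541, -3.26], TCP at [0.233, 0.607, 0.248] pointing down, gripper open.
Joint ranges: [-163.93, 163.93], [-17.29, 119.83], [-79.2, 71.16], [3.27, 140.29], [-89.18, 269.18], [5.43, 117.66], [-154.24, 154.24]. Speed limits (degrees/s): [147.25, 147.25, 180, 180, 180, 180, 180].

### API

Orientations are given as [roll, pitch, yaw] about the fixed x, y, z axes, in that order (R = Rz(yaw) Ry(pitch) Rx(roll)).
In Python, from cell import env gives the robot as it stands.
- The arm moves only by the shell command python3 -m creep 'ROWS' [OPENING] [FORCE]. ROWS is JSON, a list of rows, each an object of numbers: "tx", "ty", "tz": the shift along the tool's x, y, z in m; "rx", "ry", "rz": the turn, a rotation vector about the tool's x, y, z in degrees. In form: [{"tx": .., "ty": .., "tz": .., "rx": .., "ry": .., "rz": ..}, ...]. A call has 1 to 20 rows; each row shifts and turns the commanded pose from where the row before left it, along the tool's axes as they then stand; what a row does not reach is not made up. A row lasts 1/8 s, in which the tool goes at most 62.5 mm and 10.7 degrees, less where a joint would pass 70% of its speed; a pose out of reach is approached as far as the arm can. A call is refused whole if a number of a shift passes 0.0625 or a number of a turn 10.7, either way. A call with a gripper value outside its range is refused whole. OPENING is the finger opening in m, from 0 to 0.087, set as the call begins (- or left out, the last holds). The fingers move at their own pace and stop on an object; FORCE is the grip in N (left out, the last holds). Time passes only in rows, so rows that do not move let the fingers close. It gives the time, the measured TCP pose, the force and the opening at its end, in the units of the state.
- env.get_obs(): the state, without advancing time (a new reading comes with each control period).
- env.read_camera(name): name is "scene" or "top"; returns a dict with "pixels" (420x560x3 uint8, red, green, blue), "intrinsics" (3x3 intrinsics, pixels), "R" (3x3) and "t" (3): a world point X has camera coordinates R X + t. Camera axes: x right, y down, z forward; pixel columns grow to the right and rows downward; lengths in m; the calibration is good to about 2 mm. A picture is of the moment at which its call begins. There is no depth.
- env.sign_off(): hands the job in, once; it reports no verdict.
The state is a dict: "time_s": time; "qpos": joint angles; "joint_velocities": joint speeds; "effort": joint torques, N m; "tool_pos": TCP position; "tool_rot": TCP orientation; "force": force on the tool from outside, world axes, zero at the start; "wrist_torque": the same for the moment, N m; "grip_width": finger opening in m.
Only numpy, scipy, OpenCV 4.12 (cv2) and the standard library are available. Lean on these libraries where they do the work, as an engineer would, in place of code of your own. Each camera call takes 0.05 s, during which the arm holds its last target.

## Working session

There is one attempt and no reset: what is moved stays moved. The work goes in short steps, Python scripts to look and compute and a shell command to move; the robot and the scene stay as the last step left them, time stands still between calls to the robot, and variables do not carry over. Pictures are saved under pics/ and viewed, and the job is handed in when it is done.

```bash
ls; mkdir -p pics
python3 - <<'E'
from cell import env
import cv2
o=env.get_obs()
for k,v in o.items(): print(k,v)
for n in("scene","top"):
    c=env.read_camera(n); cv2.imwrite(f"pics/{n}0.png",c["pixels"][:,:,::-1]); print(n,c["intrinsics"],c["R"],c["t"])
E
```

```text
pics
time_s 0.0
qpos [-68.17669022  18.43883149  -4.0150983   83.17424939   1.29521337
  78.54062227  -3.2592902 ]
joint_velocities [ 0.06697601 -0.0906907   0.09422615 -0.01629957  0.03854437 -0.02292698
 -0.06422372]
effort [ 8.68834468e-05 -4.91286564e+01 -4.04148744e-01 -3.12525237e+01
 -6.40314817e-02  4.34589351e-02  1.79501649e-04]
tool_pos [0.23297392 0.60627773 0.24646971]
tool_rot [-1.79891549e+02  6.06734715e-03  1.58986772e+02]
force [ 1.15212609 -0.22426456 -0.32714962]
wrist_torque [-0.02108239  0.00872626 -0.01582561]
grip_width 0.08692998669712369
scene [[452.96732585   0.         281.99785646]
 [  0.         452.96732585 205.59903555]
 [  0.           0.           1.        ]] [[ 0.45921269  0.88832258  0.00259013]
 [ 0.68570678 -0.35261509 -0.63676433]
 [-0.56473881  0.29418633 -0.77105414]] [-0.26456291 -0.30366706  1.48781135]
top [[385.87082764   0.         281.73419819]
 [  0.         385.87082764 206.88506248]
 [  0.           0.           1.        ]] [[-0.02180052 -0.99944001 -0.02538503]
 [-0.98532809  0.02577788 -0.16871296]
 [ 0.16927285  0.02133456 -0.98533829]] [0.05942509 0.5275063  0.91042064]
```

View pics/scene0.png

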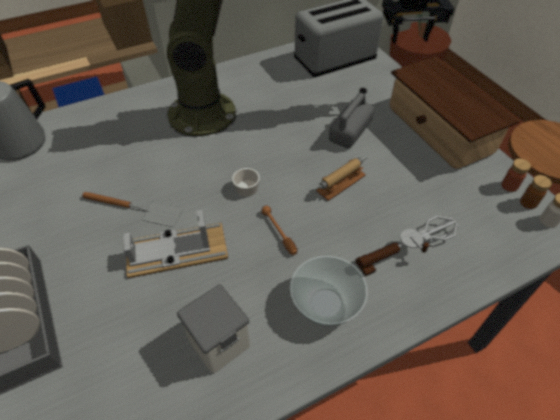

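View pics/top0.png

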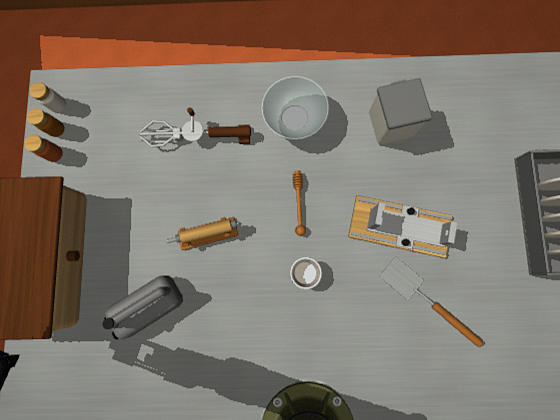

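Run:
```python
import cv2,numpy as np
t=cv2.imread("pics/top0.png");s=cv2.imread("pics/scene0.png")
cv2.imwrite("pics/st.png",cv2.resize(t[185:270,340:470],None,fx=6,fy=6,interpolation=cv2.INTER_CUBIC))
cv2.imwrite("pics/ro.png",cv2.resize(t[205:260,155:255],None,fx=8,fy=8,interpolation=cv2.INTER_CUBIC))
a=cv2.resize(s[205:285,110:240],None,fx=6,fy=6,interpolation=cv2.INTER_CUBIC)
b=cv2.resize(s[145:205,310:380],None,fx=8,fy=8,interpolation=cv2.INTER_CUBIC)
cv2.imwrite("pics/sst.png",a);cv2.imwrite("pics/sro.png",b)
```

```text
(no output)
```

View pics/st.png

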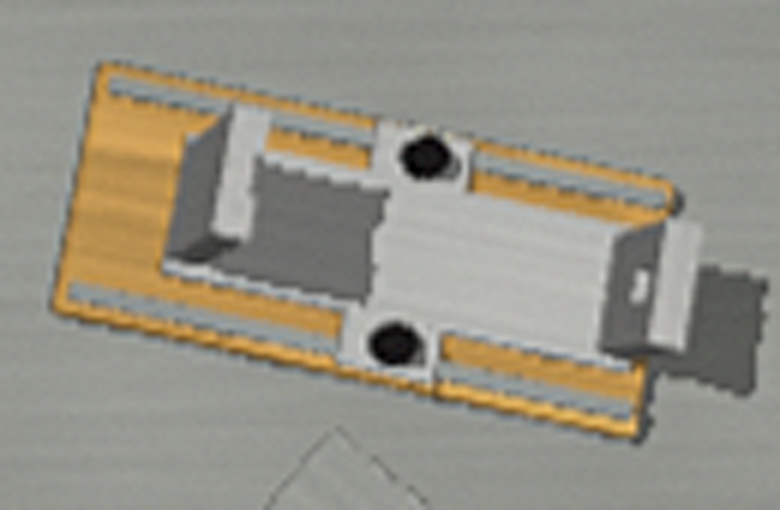

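View pics/ro.png

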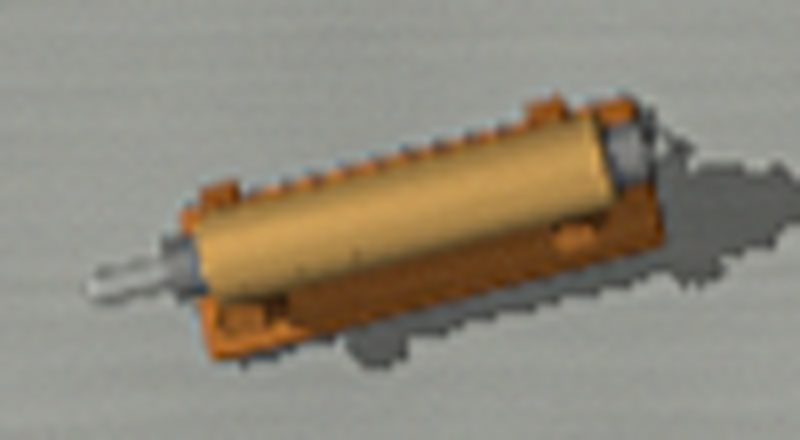

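View pics/sst.png

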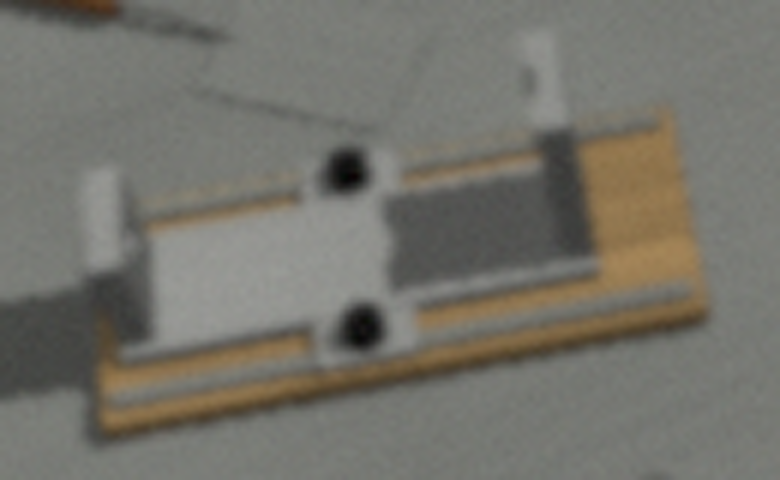

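View pics/sro.png

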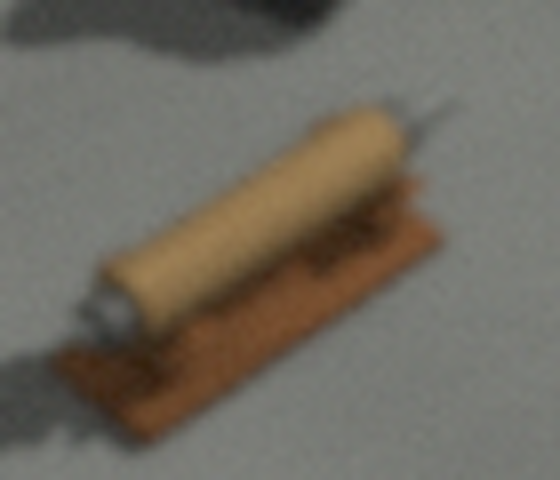

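```bash
cat > h.py <<'E'
import numpy as np,cv2
from scipy.optimize import least_squares
from cell import env
def cam(n):
    c=env.read_camera(n); return c
def proj(c,X):
    X=np.atleast_2d(X); p=X@np.array(c["R"]).T+c["t"]; p=p@np.array(c["intrinsics"]).T; return p[:,:2]/p[:,2:]
def back(c,uv,z):
    R=np.array(c["R"]);C=-R.T@c["t"]
    d=R.T@np.linalg.solve(c["intrinsics"],[uv[0],uv[1],1.]); return C+d*(z-C[2])/d[2]
def T(p,L): # p=x,y,yaw rad
    L=np.atleast_2d(L);c,s=np.cos(p[2]),np.sin(p[2])
    return np.c_[p[0]+c*L[:,0]-s*L[:,1],p[1]+s*L[:,0]+c*L[:,1],L[:,2]]
E
python3 - <<'E'
from h import *
np.set_printoptions(precision=4,suppress=True)
c=cam("top");s=cam("scene")
def tc(p,f,o): return (np.array(p)+.5)/f-.5+np.array(o)
B=tc([(100,65),(672,185),(58,305),(638,435)],6,(340,185))
L=np.array([(55,122.5,14),(55,-122.5,14),(-55,122.5,14),(-55,-122.5,14)])/1e3
f=least_squares(lambda p:(proj(c,T(p,L))-B).ravel(),[.6,-.25,0])
print("stand top",f.x,np.degrees(f.x[2]),f.fun)
Bs=tc([(672,105),(95,0),(708,318),(103,437)],6,(110,205)) # +y on right in scene
Ls=np.array([(-55,122.5,14),(55,122.5,14),(55,-122.5,14)])/1e3
uu=Bs[[0,2,3]]
g=least_squares(lambda p:(proj(s,T(p,Ls))-uu).ravel(),f.x)
print("stand scene",g.x,np.degrees(g.x[2]),g.fun)
w=[tc(p,6,(340,185)) for p in [(230,105),(270,112),(250,240),(215,232)]]
W=np.array([back(c,p,.112) for p in w]); 
w2=[tc(p,6,(340,185)) for p in [(703,225),(665,220),(648,345),(688,350)]]
W2=np.array([back(c,p,.076) for p in w2])
def inv(p,X):
    cc,ss=np.cos(p[2]),np.sin(p[2]);d=X[:,:2]-p[:2];return np.c_[cc*d[:,0]+ss*d[:,1],-ss*d[:,0]+cc*d[:,1]]
print(inv(f.x,W),inv(f.x,W2),sep="\n")
# roller
r=[(88,292),(652,152),(182,265)]
R=np.array([back(c,tc(p,8,(155,205)),.048) for p in r]);print(R)
d=R[0]-R[1];print(np.linalg.norm(d),np.degrees(np.arctan2(-d[0],d[1])))
E
```

```text
stand top [ 0.4787 -0.2505 -0.2404] -13.772285524543658 [ 0.2005 -0.8784  0.7757 -0.7218 -0.9259  0.9998 -0.053   0.514 ]
stand scene [ 0.4841 -0.25   -0.241 ] -13.80939572737071 [-0.1236  0.4977  0.6368 -0.4345 -0.5027 -0.0909]
[[ 0.0249  0.0834]
 [ 0.0255  0.0681]
 [-0.0246  0.0669]
 [-0.0244  0.0803]]
[[ 0.0251 -0.1118]
 [ 0.0239 -0.0971]
 [-0.0261 -0.0978]
 [-0.0247 -0.1132]]
[[0.4508 0.3335 0.048 ]
 [0.4897 0.16   0.048 ]
 [0.4584 0.3047 0.048 ]]
0.17784779863534836 12.634346432550723
```

```bash
cat > ov.py <<'E'
from h import *
def box(x0,x1,y0,y1,z0,z1):
    P=[(x,y,z) for x in(x0,x1) for y in(y0,y1) for z in(z0,z1)]
    E=[(i,j) for i in range(8) for j in range(i) if bin(i^j).count('1')==1]
    return [(P[i],P[j]) for i,j in E]
def stand(sh):
    m=1e-3
    S=box(-.055,.055,-.1225,.1225,0,.014)
    S+=box(-.025,.025,sh-.0965,sh-.0825,.022,.076)+box(-.025,.025,sh+.0825,sh+.0965,.022,.112)
    S+=box(-.007,.007,sh-.0825,sh-.0825,.053,.067)
    return S
def roller(z=.048):
    S=box(-.025,.025,-.075,.075,0,.01)
    for r,a,b in((.015,-.063,.063),(.01,-.075,.075),(.005,-.084,.102)):
        S+=box(-r,r,a,b,z,z)
        for y in(a,b):
            t=np.linspace(0,2*np.pi,17);q=[(r*np.cos(k),y,z+r*np.sin(k)) for k in t];S+=list(zip(q[:-1],q[1:]))
    return S
def draw(c,S,p,roi,f,fn):
    x,y,w,h=roi
    im=cv2.resize(c["pixels"][y:y+h,x:x+w,::-1],None,fx=f,fy=f,interpolation=cv2.INTER_CUBIC)
    for a,b in S:
        q=proj(c,T(p,[a,b])); q=(q-[x,y]+.5)*f-.5
        cv2.line(im,*[tuple(int(round(v)) for v in k) for k in q],(0,0,255),1,cv2.LINE_AA)
    cv2.imwrite(fn,im)
E
python3 - <<'E'
from ov import *
c=cam("top");s=cam("scene")
p=[.4805,-.2505,-.2405]
draw(c,stand(-.015),p,(340,185,130,85),6,"pics/o1.png")
draw(s,stand(-.015),p,(110,200,130,85),6,"pics/o2.png")
r=np.radians(12.6); e=np.array([-np.sin(r),np.cos(r)])
q=list(np.array([.4508,.3335])-.102*e)+[r];print(q)
draw(c,roller(),q,(155,205,100,55),8,"pics/o3.png")
draw(s,roller(),q,(310,145,70,60),8,"pics/o4.png")
for n,uv,z in(("mixer near",(180,283),.12),("ram",(306,258),.045),("knob",(411,211),.04),("knob2",(405.5,242),.04)):print(n,back(c,uv,z))
E
```

```text
[np.float64(0.4730506106224473), np.float64(0.2339564902822478), np.float64(0.21991148575128552)]
mixer near [0.35037126 0.27493451 0.12      ]
ram [ 0.40186132 -0.00921276  0.045     ]
knob [ 0.51110328 -0.27171078  0.04      ]
knob2 [ 0.43515756 -0.25248716  0.04      ]
```

View pics/o1.png

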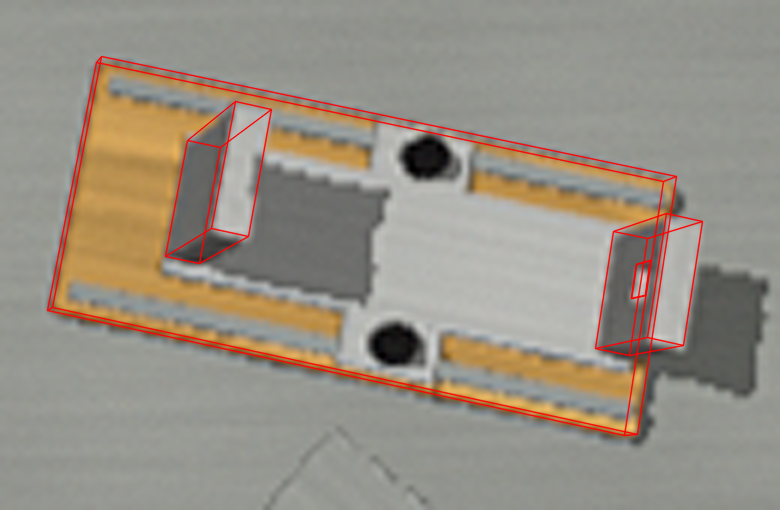

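View pics/o2.png

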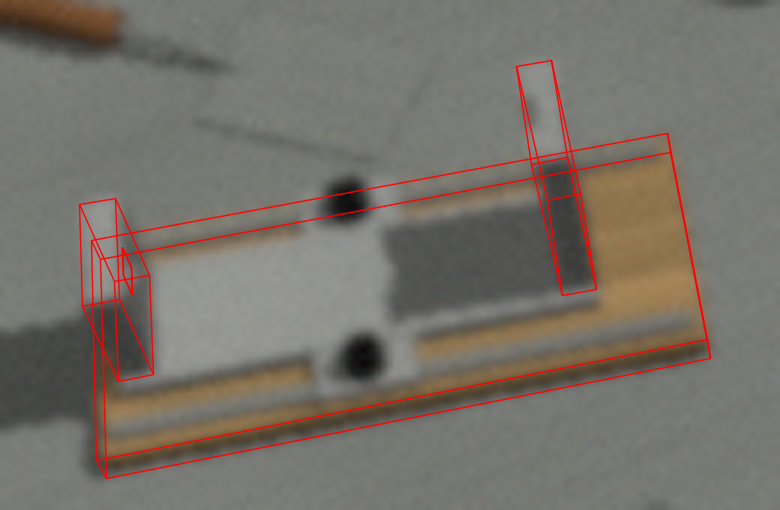

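View pics/o3.png

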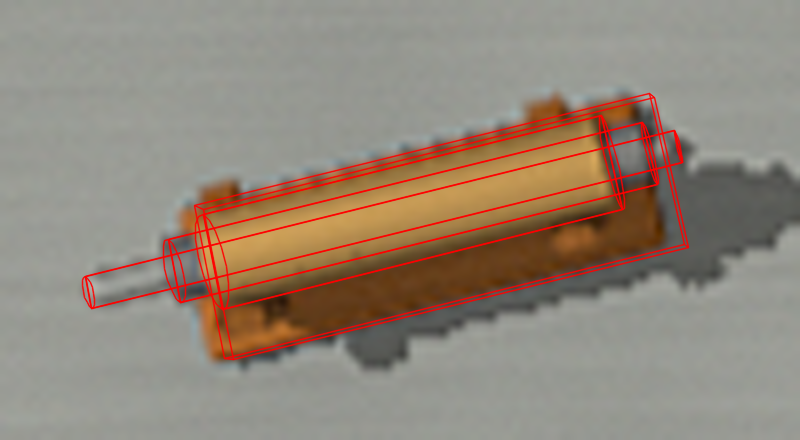

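View pics/o4.png

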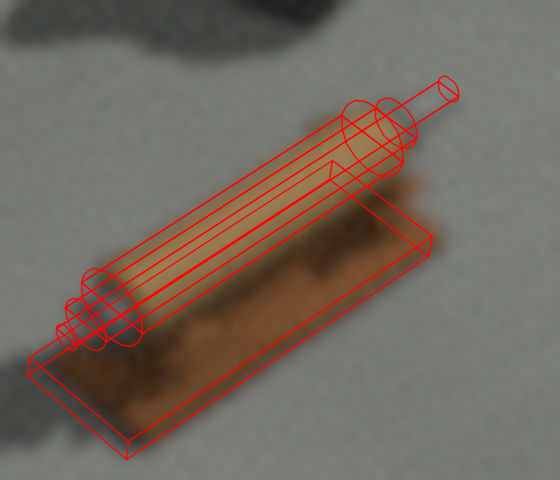

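```bash
python3 -m creep '[{"tx":-0.0256,"ty":-0.0186},{"tx":-0.0256,"ty":-0.0186},{"tx":-0.0256,"ty":-0.0186},{"tx":-0.0256,"ty":-0.0186},{"tx":-0.0256,"ty":-0.0186},{"tx":-0.0256,"ty":-0.0186},{"tx":-0.0256,"ty":-0.0186},{"tx":-0.0256,"ty":-0.0186},{"tx":-0.0256,"ty":-0.0186},{"tx":-0.0256,"ty":-0.0186},{"tx":-0.0256,"ty":-0.0186},{"tx":-0.0256,"ty":-0.0186},{"tx":-0.0256,"ty":-0.0186},{"tx":-0.0256,"ty":-0.0186},{"rz":9.4},{"rz":9.4},{"rz":9.4},{"rz":9.4},{"rz":9.4},{"rz":9.4}]' 0.07 20
cat > m.py <<'E'
# usage: python3 m.py x y z yaw -> tool-axis offsets to go there (tool down)
import sys;from h import *
from scipy.spatial.transform import Rotation as Ro
o=env.get_obs();R=Ro.from_euler('xyz',o["tool_rot"],degrees=True).as_matrix()
a=list(map(float,sys.argv[1:]))
G=Ro.from_euler('xyz',[180,0,a[3]],degrees=True).as_matrix()
print("shift mm",np.round(R.T@(np.array(a[:3])-o["tool_pos"])*1e3,1),"turn",np.round(Ro.from_matrix(R.T@G).as_rotvec(degrees=True),2))
print(np.round(o["tool_pos"],4),np.round(o["tool_rot"],2),np.round(o["force"],2),round(o["grip_width"],4),o["time_s"],"q",np.round(o["qpos"],1))
E
python3 m.py .4740 .2348 .054 102.6
```

```text
shift mm [-358.2 -260.6  193.4] turn [-3.000e-02  2.000e-02  5.639e+01]
[0.2331 0.6066 0.2472] [-179.97    0.    158.99] [ 1.03  0.59 -0.1 ] 0.0874 0.3 q [-68.2  18.4  -4.   83.1   1.3  78.5  -3.3]$[0]: bad value
```

```bash
python3 -m creep '[{"tx":-0.0256,"ty":-0.0186,"tz":0,"rx":0,"ry":0,"rz":0}]' 0.07 20; python3 m.py .4740 .2348 .054 102.6
```

```text
time_s: 0.42
tool_pos: [0.2479, 0.5816, 0.247]
tool_rot: [-180.0, -0.1, 159.3]
force: [0.6, 0.2, 0.6]
grip_width: 0.0829
shift mm [-334.6 -244.2  192.4] turn [-5.000e-02 -9.000e-02  5.665e+01]
[0.2479 0.5816 0.247 ] [-1.8000e+02 -1.0000e-01  1.5925e+02] [0.58 0.19 0.59] 0.0829 0.425 q [-66.4  16.3  -3.5  85.9   0.9  77.9  -0.7]
```

All six keys are needed.

```bash
python3 -m creep '[{"tx":-0.0256,"ty":-0.0186,"tz":0,"rx":0,"ry":0,"rz":0},{"tx":-0.0256,"ty":-0.0186,"tz":0,"rx":0,"ry":0,"rz":0},{"tx":-0.0256,"ty":-0.0186,"tz":0,"rx":0,"ry":0,"rz":0},{"tx":-0.0256,"ty":-0.0186,"tz":0,"rx":0,"ry":0,"rz":0},{"tx":-0.0256,"ty":-0.0186,"tz":0,"rx":0,"ry":0,"rz":0},{"tx":-0.0256,"ty":-0.0186,"tz":0,"rx":0,"ry":0,"rz":0},{"tx":-0.0256,"ty":-0.0186,"tz":0,"rx":0,"ry":0,"rz":0},{"tx":-0.0256,"ty":-0.0186,"tz":0,"rx":0,"ry":0,"rz":0},{"tx":-0.0256,"ty":-0.0186,"tz":0,"rx":0,"ry":0,"rz":0},{"tx":-0.0256,"ty":-0.0186,"tz":0,"rx":0,"ry":0,"rz":0},{"tx":-0.0256,"ty":-0.0186,"tz":0,"rx":0,"ry":0,"rz":0},{"tx":-0.0256,"ty":-0.0186,"tz":0,"rx":0,"ry":0,"rz":0},{"tx":-0.0256,"ty":-0.0186,"tz":0,"rx":0,"ry":0,"rz":0},{"tx":0,"ty":0,"tz":0,"rx":0,"ry":0,"rz":9.4},{"tx":0,"ty":0,"tz":0,"rx":0,"ry":0,"rz":9.4},{"tx":0,"ty":0,"tz":0,"rx":0,"ry":0,"rz":9.4},{"tx":0,"ty":0,"tz":0,"rx":0,"ry":0,"rz":9.4},{"tx":0,"ty":0,"tz":0,"rx":0,"ry":0,"rz":9.4},{"tx":0,"ty":0,"tz":0,"rx":0,"ry":0,"rz":9.4},{"tx":0,"ty":0,"tz":0,"rx":0,"ry":0,"rz":0}]' 0.07 20; python3 m.py .4740 .2348 .054 102.6
```

```text
time_s: 2.92
tool_pos: [0.4743, 0.2352, 0.2476]
tool_rot: [180.0, -0.0, 102.7]
force: [-0.5, -0.8, 0.2]
grip_width: 0.0702
shift mm [ -0.3  -0.4 193.6] turn [ 0.01 -0.01  0.09]
[0.4743 0.2352 0.2476] [ 1.7999e+02 -1.0000e-02  1.0269e+02] [-0.52 -0.75  0.22] 0.0702 2.925 q [-43.6   3.5  15.  100.8  -0.9  75.9 -15.7]
```

```bash
python3 -m creep '[{"tx":0,"ty":0,"tz":0.03,"rx":0,"ry":0,"rz":0},{"tx":0,"ty":0,"tz":0.03,"rx":0,"ry":0,"rz":0},{"tx":0,"ty":0,"tz":0.03,"rx":0,"ry":0,"rz":0},{"tx":0,"ty":0,"tz":0.03,"rx":0,"ry":0,"rz":0},{"tx":0,"ty":0,"tz":0.025,"rx":0,"ry":0,"rz":0},{"tx":0,"ty":0,"tz":0,"rx":0,"ry":0,"rz":0}]'; python3 m.py .4740 .2348 .054 102.6
python3 - <<'E'
from h import *
for n,(x,y,w,h) in(("top",(140,190,120,90)),("scene",(290,110,120,100))):
    c=cam(n);cv2.imwrite(f"pics/g1{n}.png",cv2.resize(c["pixels"][y:y+h,x:x+w,::-1],None,fx=6,fy=6,interpolation=cv2.INTER_CUBIC))
E
```

```text
time_s: 3.68
tool_pos: [0.4728, 0.2344, 0.1008]
tool_rot: [-179.8, 0.1, 102.7]
force: [-0.2, -0.6, 0.3]
grip_width: 0.07
shift mm [ 0.2  1.4 46.8] turn [-0.23  0.09  0.13]
[0.4728 0.2344 0.1008] [-1.7977e+02  9.0000e-02  1.0273e+02] [-0.18 -0.59  0.25] 0.07 3.675 q [-42.8  10.9  14.8 110.6  -3.2  59.2 -13.8]
```

View pics/g1top.png

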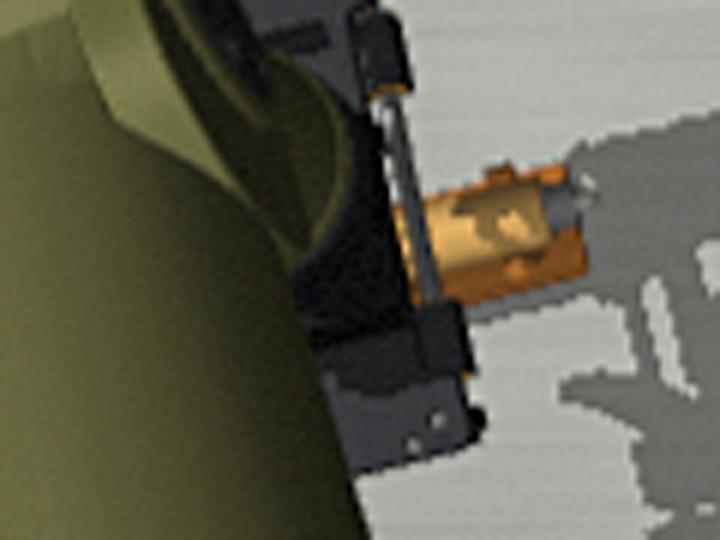

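View pics/g1scene.png

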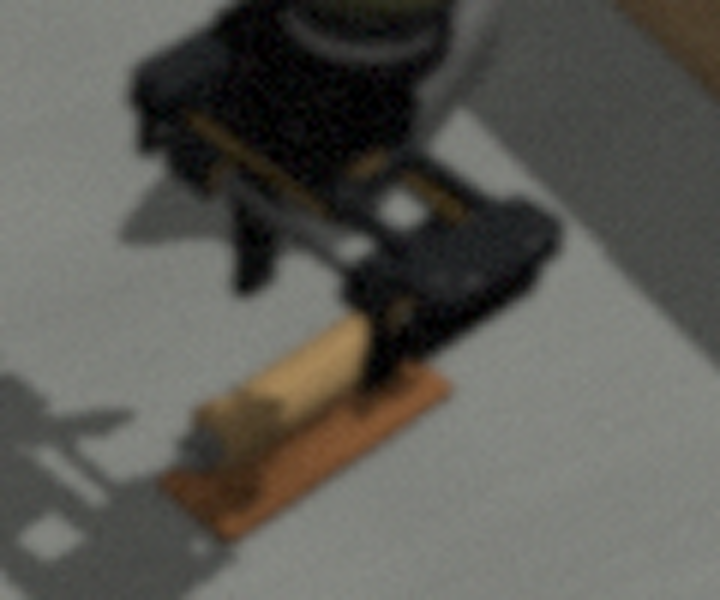

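```bash
python3 -m creep '[{"tx":0,"ty":0.001,"tz":0.015,"rx":0,"ry":0,"rz":0},{"tx":0,"ty":0,"tz":0.015,"rx":0,"ry":0,"rz":0},{"tx":0,"ty":0,"tz":0.012,"rx":0,"ry":0,"rz":0},{"tx":0,"ty":0,"tz":0.004,"rx":0,"ry":0,"rz":0},{"tx":0,"ty":0,"tz":0,"rx":0,"ry":0,"rz":0},{"tx":0,"ty":0,"tz":0,"rx":0,"ry":0,"rz":0}]'; python3 m.py .4740 .2348 .054 102.6;  python3 -m creep '[{"tx":0,"ty":0,"tz":0,"rx":0,"ry":0,"rz":0},{"tx":0,"ty":0,"tz":0,"rx":0,"ry":0,"rz":0},{"tx":0,"ty":0,"tz":0,"rx":0,"ry":0,"rz":0},{"tx":0,"ty":0,"tz":0,"rx":0,"ry":0,"rz":0}]' 0.02 10;python3 m.py .4740 .2348 .054 102.6
```

```text
time_s: 4.53
tool_pos: [0.4757, 0.2356, 0.057]
tool_rot: [180.0, -0.0, 102.6]
force: [0.8, 0.3, -0.2]
grip_width: 0.0698
shift mm [-0.4 -1.8  3. ] turn [ 0.05 -0.02 -0.01]
[0.4757 0.2356 0.057 ] [ 1.7995e+02 -2.0000e-02  1.0259e+02] [ 0.8   0.27 -0.16] 0.0698 4.525 q [-42.3  14.4  14.6 112.3  -4.5  53.8 -12.9]
time_s: 5.03
tool_pos: [0.4753, 0.2354, 0.0566]
tool_rot: [180.0, -0.0, 102.6]
force: [1.0, -0.2, 0.2]
grip_width: 0.0381
shift mm [-0.3 -1.4  2.6] turn [ 0.01 -0.01 -0.01]
[0.4753 0.2354 0.0566] [ 1.7999e+02 -1.0000e-02  1.0259e+02] [ 0.98 -0.16  0.24] 0.0381 5.025 q [-42.3  14.4  14.6 112.3  -4.5  53.8 -12.9]
```

```bash
python3 -m creep '[{"tx":0,"ty":-0.001,"tz":0.002,"rx":0,"ry":0,"rz":0},{"tx":0,"ty":0,"tz":0,"rx":0,"ry":0,"rz":0},{"tx":0,"ty":0,"tz":0,"rx":0,"ry":0,"rz":0}]' 0.02 10;python3 m.py .4740 .2348 .054 102.6; python3 -m creep '[{"tx":0,"ty":0,"tz":0,"rx":0,"ry":0,"rz":0},{"tx":0,"ty":0,"tz":0,"rx":0,"ry":0,"rz":0}]' 0.02 45;python3 m.py .4740 .2348 .054 102.6
```

```text
time_s: 5.4
tool_pos: [0.4743, 0.2352, 0.055]
tool_rot: [-180.0, -0.0, 102.6]
force: [-1.4, -1.3, 5.1]
grip_width: 0.0293
shift mm [-0.3 -0.4  1. ] turn [-0.   -0.01 -0.01]
[0.4743 0.2352 0.055 ] [-1.8000e+02 -1.0000e-02  1.0259e+02] [-1.36 -1.34  5.09] 0.0293 5.4 q [-42.3  14.4  14.6 112.5  -4.5  53.6 -12.9]
time_s: 5.65
tool_pos: [0.4743, 0.2352, 0.055]
tool_rot: [180.0, -0.0, 102.6]
force: [-1.9, -1.0, 5.9]
grip_width: 0.0292
shift mm [-0.3 -0.4  1. ] turn [ 0.   -0.01 -0.  ]
[0.4743 0.2352 0.055 ] [ 1.800e+02 -1.000e-02  1.026e+02] [-1.94 -0.97  5.93] 0.0292 5.65 q [-42.3  14.4  14.6 112.5  -4.5  53.6 -12.9]
```

```bash
python3 -m creep '[{"tx":0,"ty":0,"tz":-0.01,"rx":0,"ry":0,"rz":0},{"tx":0,"ty":0,"tz":-0.02,"rx":0,"ry":0,"rz":0},{"tx":0,"ty":0,"tz":-0.03,"rx":0,"ry":0,"rz":0},{"tx":0,"ty":0,"tz":-0.03,"rx":0,"ry":0,"rz":0},{"tx":0,"ty":0,"tz":-0.03,"rx":0,"ry":0,"rz":0},{"tx":0,"ty":0,"tz":-0.025,"rx":0,"ry":0,"rz":0},{"tx":0,"ty":0,"tz":0,"rx":0,"ry":0,"rz":0},{"tx":0,"ty":0,"tz":0,"rx":0,"ry":0,"rz":0}]';python3 m.py .4795 -.25 .20 76.2
python3 - <<'E'
from h import *
for n,(x,y,w,h) in(("top",(140,190,120,90)),("scene",(290,100,120,100))):
    c=cam(n);cv2.imwrite(f"pics/g2{n}.png",cv2.resize(c["pixels"][y:y+h,x:x+w,::-1],None,fx=6,fy=6,interpolation=cv2.INTER_CUBIC))
E
```

```text
time_s: 6.65
tool_pos: [0.4735, 0.2348, 0.1982]
tool_rot: [-179.9, 0.0, 102.6]
force: [-0.3, 0.4, -3.2]
grip_width: 0.0288
shift mm [-474.4  -99.8   -1.3] turn [-0.1   0.06 26.39]
[0.4735 0.2348 0.1982] [-1.7989e+02  4.0000e-02  1.0259e+02] [-0.32  0.41 -3.22] 0.0288 6.65 q [-43.5   5.3  15.1 104.6  -1.5  70.3 -15.3]
```

View pics/g2top.png

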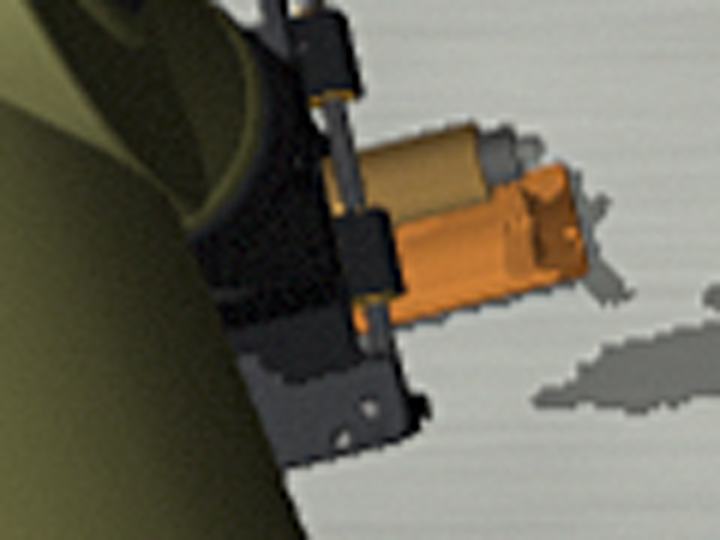

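View pics/g2scene.png

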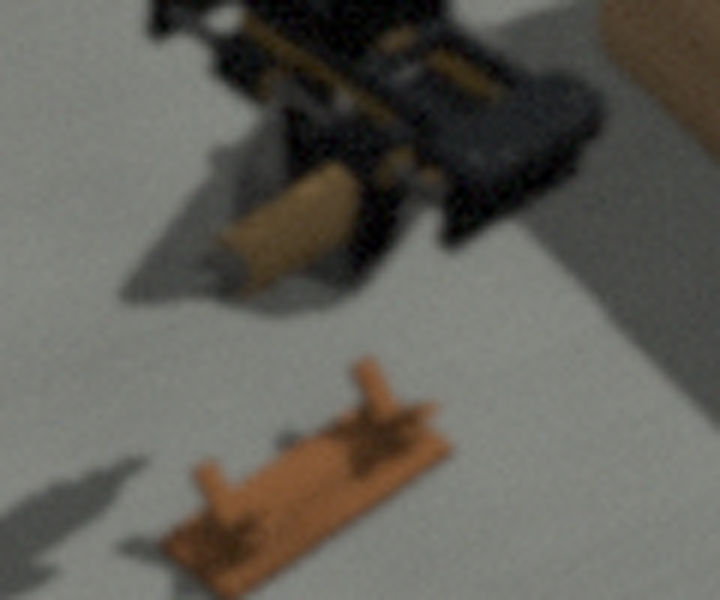

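Run:
```python
from h import *
c=cam("top")
for p in[(545,150),(522,155)]: 
  w=back(c,(np.array(p)+.5)/6-.5+[140,190],.191);r=np.radians(12.6);d=w[:2]-[.4735,.2348]
  print(w,"along",d@[-np.sin(r),np.cos(r)],"across",d@[np.cos(r),np.sin(r)])
```

```text
[0.49025145 0.15148917 0.191     ] along -0.08495864950449415 across -0.0018256727825374255
[0.48869237 0.15954575 0.191     ] along -0.07675599892167387 across -0.001589715271978403
```

```bash
python3 m.py .4686 -.2952 .20 76.2
```

```text
shift mm [-516.1 -120.3   -1.2] turn [-0.13  0.09 26.38]
[0.4735 0.2347 0.198 ] [-1.7986e+02  6.0000e-02  1.0258e+02] [ 0.63 -0.8  -2.35] 0.029 6.8 q [-43.5   5.4  15.1 104.6  -1.5  70.4 -15.3]
```

```bash
python3 -m creep '[{"tx":-0.016,"ty":-0.0043,"tz":0,"rx":0,"ry":0,"rz":0},{"tx":-0.032,"ty":-0.0075,"tz":0,"rx":0,"ry":0,"rz":0},{"tx":-0.036,"ty":-0.0083,"tz":0,"rx":0,"ry":0,"rz":0},{"tx":-0.036,"ty":-0.0083,"tz":0,"rx":0,"ry":0,"rz":0},{"tx":-0.036,"ty":-0.0083,"tz":0,"rx":0,"ry":0,"rz":0},{"tx":-0.036,"ty":-0.0083,"tz":0,"rx":0,"ry":0,"rz":0},{"tx":-0.036,"ty":-0.0083,"tz":0,"rx":0,"ry":0,"rz":0},{"tx":-0.036,"ty":-0.0083,"tz":0,"rx":0,"ry":0,"rz":0},{"tx":-0.036,"ty":-0.0083,"tz":0,"rx":0,"ry":0,"rz":0},{"tx":-0.036,"ty":-0.0083,"tz":0,"rx":0,"ry":0,"rz":0},{"tx":-0.036,"ty":-0.0083,"tz":0,"rx":0,"ry":0,"rz":0},{"tx":-0.036,"ty":-0.0083,"tz":0,"rx":0,"ry":0,"rz":0},{"tx":-0.036,"ty":-0.0083,"tz":0,"rx":0,"ry":0,"rz":0},{"tx":-0.036,"ty":-0.0083,"tz":0,"rx":0,"ry":0,"rz":0},{"tx":-0.032,"ty":-0.0075,"tz":0,"rx":0,"ry":0,"rz":0},{"tx":-0.004,"ty":-0.0014,"tz":0,"rx":0,"ry":0,"rz":0},{"tx":0,"ty":0,"tz":0,"rx":0,"ry":0,"rz":8.8},{"tx":0,"ty":0,"tz":0,"rx":0,"ry":0,"rz":8.8},{"tx":0,"ty":0,"tz":0,"rx":0,"ry":0,"rz":8.8},{"tx":0,"ty":0,"tz":0,"rx":0,"ry":0,"rz":0}]';python3 m.py .4686 -.2952 .107 76.2
python3 - <<'E'
from h import *
for n,(x,y,w,h) in(("top",(340,170,130,100)),("scene",(90,150,130,100))):
    c=cam(n);cv2.imwrite(f"pics/g3{n}.png",cv2.resize(c["pixels"][y:y+h,x:x+w,::-1],None,fx=6,fy=6,interpolation=cv2.INTER_CUBIC))
E
```

```text
time_s: 9.3
tool_pos: [0.4689, -0.2939, 0.1992]
tool_rot: [-180.0, -0.1, 76.3]
force: [0.2, 0.1, -2.7]
grip_width: 0.0291
shift mm [-1.4  0.1 92.2] turn [-0.04 -0.05  0.11]
[ 0.4689 -0.2939  0.1992] [-1.7996e+02 -5.0000e-02  7.6310e+01] [ 0.16  0.07 -2.72] 0.0291 9.3 q [-13.6  10.5  48.2 102.2  -8.3  71.   23.1]
```

View pics/g3top.png

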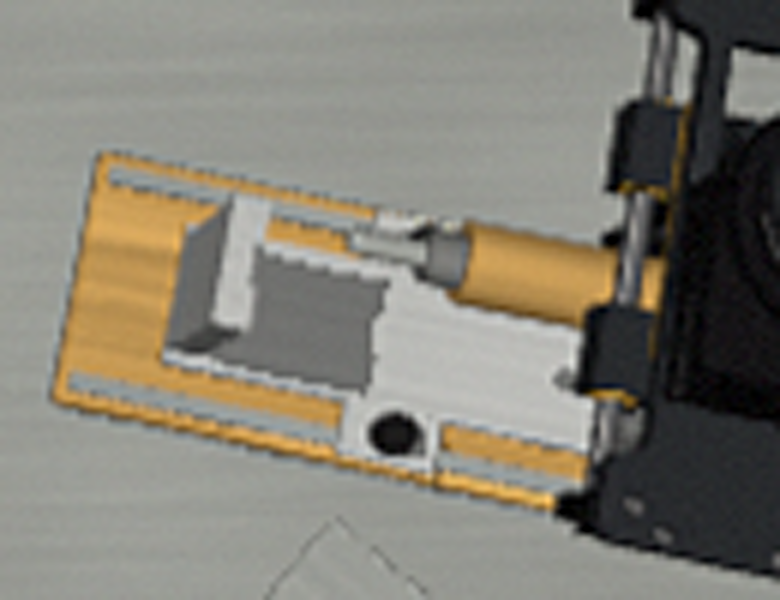

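View pics/g3scene.png

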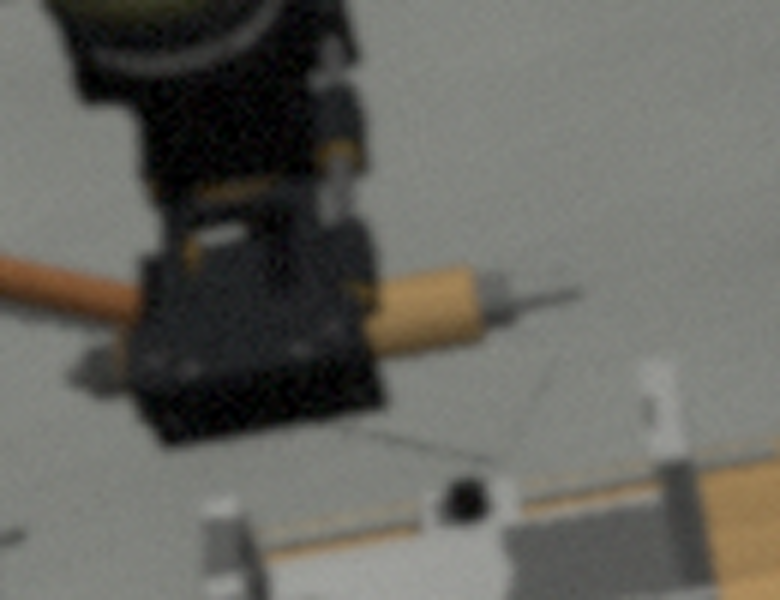

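```bash
python3 -m creep '[{"tx":0,"ty":0,"tz":0.015,"rx":0,"ry":0,"rz":0},{"tx":0,"ty":0,"tz":0.025,"rx":0,"ry":0,"rz":0},{"tx":0,"ty":0,"tz":0.025,"rx":0,"ry":0,"rz":0},{"tx":0,"ty":0,"tz":0.02,"rx":0,"ry":0,"rz":0},{"tx":0,"ty":0,"tz":0.007,"rx":0,"ry":0,"rz":0},{"tx":0,"ty":0,"tz":0,"rx":0,"ry":0,"rz":0},{"tx":0,"ty":0,"tz":0,"rx":0,"ry":0,"rz":0}]';python3 m.py .4686 -.2952 .107 76.2
python3 - <<'E'
from h import *
for n,(x,y,w,h) in(("top",(340,170,130,100)),("scene",(90,180,130,100))):
    c=cam(n);cv2.imwrite(f"pics/g4{n}.png",cv2.resize(c["pixels"][y:y+h,x:x+w,::-1],None,fx=6,fy=6,interpolation=cv2.INTER_CUBIC))
E
```

```text
time_s: 10.28
tool_pos: [0.47, -0.2951, 0.1084]
tool_rot: [179.9, 0.0, 76.2]
force: [0.0, 0.3, -2.6]
grip_width: 0.029
shift mm [-0.4 -1.3  1.4] turn [ 0.1   0.01 -0.01]
[ 0.47   -0.2951  0.1084] [1.799e+02 1.000e-02 7.619e+01] [ 0.02  0.3  -2.61] 0.029 10.275 q [-10.8  17.   46.5 107.6 -14.   61.1  27.4]
```

View pics/g4top.png

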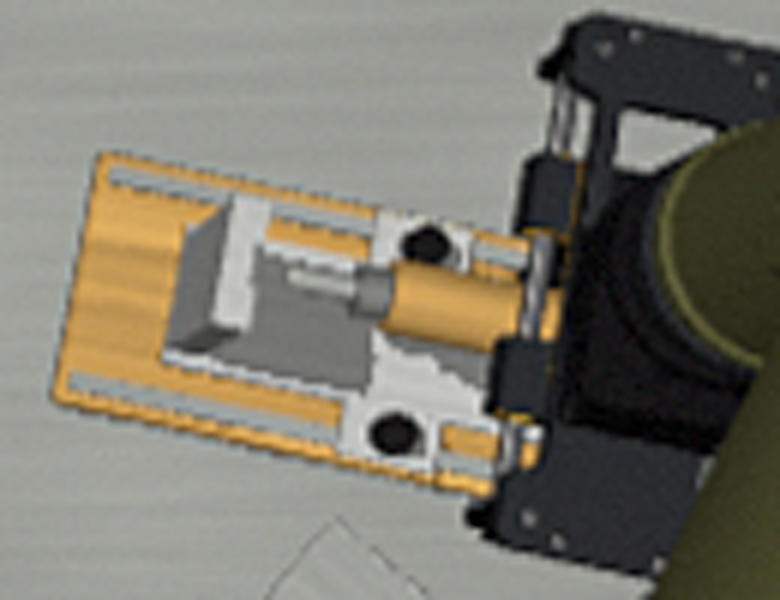

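View pics/g4scene.png

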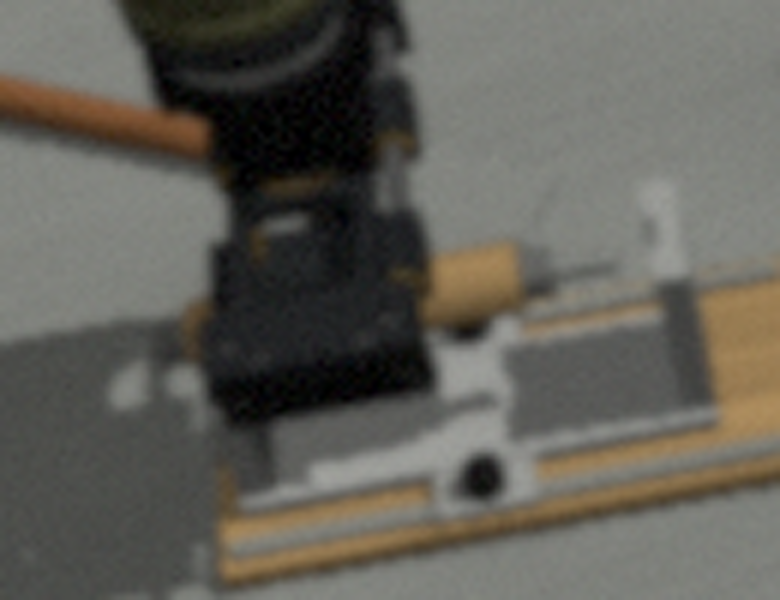

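Run:
```python
from h import *
c=cam("top");x,y,w,h=365,195,50,38
cv2.imwrite("pics/g5.png",cv2.resize(c["pixels"][y:y+h,x:x+w,::-1],None,fx=16,fy=16,interpolation=cv2.INTER_CUBIC))
```

```text
(no output)
```

View pics/g5.png

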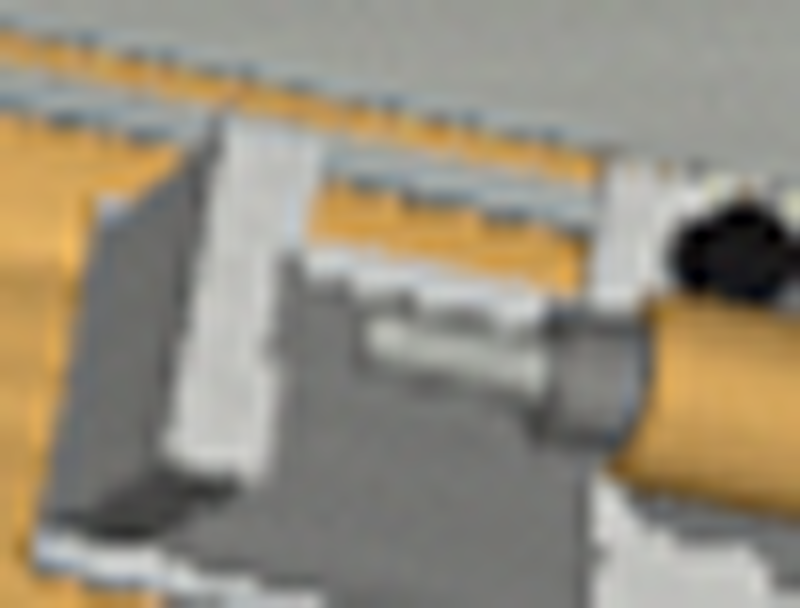

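Run:
```python
from h import *
np.set_printoptions(precision=4,suppress=True)
c=cam("top");f=lambda p:(np.array(p)+.5)/16-.5+[365,195]
a=np.radians(13.77);ey=np.array([np.sin(a),np.cos(a)]);ex=np.array([np.cos(a),-np.sin(a)])
o=np.array([.4795,-.2505])
g=lambda p,z:(lambda d:np.array([d@ex,d@ey]))(back(c,f(p),z)[:2]-o)
for p in[(225,118),(325,130),(265,478),(165,462),(282,312),(282,250),(278,372)]: print("plate",g(p,.112))
for p in[(362,336),(548,372),(632,385)]: print("pin",g(p,.1015))
d=env.get_obs()["tool_pos"][:2]-o;print("tcp",d@ex,d@ey)
```

```text
plate [0.0249 0.0817]
plate [0.0262 0.0675]
plate [-0.0251  0.0671]
plate [-0.0258  0.0813]
plate [-0.0011  0.0689]
plate [0.0077 0.0705]
plate [-0.0097  0.068 ]
pin [-0.     0.055]
pin [0.0005 0.0282]
pin [0.0012 0.0162]
tcp 0.0010972170136158807 -0.04534287549872057
```

```bash
cat > f.py <<'E'
from h import *
o=env.get_obs();a=np.radians(13.77);ey=np.array([np.sin(a),np.cos(a)]);ex=np.array([np.cos(a),-np.sin(a)])
d=np.array(o["tool_pos"][:2])-[.4795,-.2505];F=np.array(o["force"])
print("t",round(o["time_s"],2),"stand mm x,y,z",np.round([d@ex*1e3,d@ey*1e3,o["tool_pos"][2]*1e3],2),"F x,y,z",np.round([F[:2]@ex,F[:2]@ey,F[2]],2),"M",np.round(o["wrist_torque"],2),"w",round(o["grip_width"],4),"rot",np.round(o["tool_rot"],2))
E
python3 -m creep '[{"tx":0.005,"ty":-0.0005,"tz":0,"rx":0,"ry":0,"rz":0},{"tx":0.005,"ty":0,"tz":0,"rx":0,"ry":0,"rz":0},{"tx":0,"ty":0,"tz":0,"rx":0,"ry":0,"rz":0}]' >/dev/null; python3 f.py
Z='{"tx":0,"ty":0,"tz":0,"rx":0,"ry":0,"rz":0}'
python3 -m creep '[{"tx":0.002,"ty":0,"tz":0,"rx":0,"ry":0,"rz":0}]' >/dev/null; python3 f.py
python3 -m creep '[{"tx":0.001,"ty":0,"tz":0,"rx":0,"ry":0,"rz":0}]' >/dev/null; python3 f.py
python3 -m creep '[{"tx":0.001,"ty":0,"tz":0,"rx":0,"ry":0,"rz":0}]' >/dev/null; python3 f.py
python3 -m creep '[{"tx":0.001,"ty":0,"tz":0,"rx":0,"ry":0,"rz":0}]' >/dev/null; python3 f.py
python3 -m creep '[{"tx":0.001,"ty":0,"tz":0,"rx":0,"ry":0,"rz":0}]' >/dev/null; python3 f.py
python3 -m creep '[{"tx":0.001,"ty":0,"tz":0,"rx":0,"ry":0,"rz":0}]' >/dev/null; python3 f.py
python3 -m creep '[{"tx":0.001,"ty":0,"tz":0,"rx":0,"ry":0,"rz":0}]' >/dev/null; python3 f.py
```

```text
t 10.85 stand mm x,y,z [  0.3  -34.31 107.52] F x,y,z [ 0.76 -0.93 -2.55] M [-0.08  0.1  -0.03] w 0.0289 rot [ 1.800e+02 -3.000e-02  7.626e+01]
t 10.97 stand mm x,y,z [  0.19 -33.33 107.61] F x,y,z [-0.15  0.27 -2.61] M [-0.16  0.09 -0.02] w 0.0291 rot [1.7999e+02 1.0000e-02 7.6180e+01]
t 11.1 stand mm x,y,z [  0.16 -32.2  107.54] F x,y,z [-0.1  -0.85 -3.72] M [0.01 0.11 0.06] w 0.0288 rot [180.    -0.    76.19]
t 11.22 stand mm x,y,z [  0.15 -31.33 107.55] F x,y,z [-0.62  0.27 -2.27] M [-0.1   0.15 -0.01] w 0.0287 rot [180.    -0.    76.18]
t 11.35 stand mm x,y,z [  0.18 -30.43 107.56] F x,y,z [-0.47 -0.69 -2.89] M [-0.35  0.19 -0.04] w 0.0291 rot [1.7999e+02 1.0000e-02 7.6180e+01]
t 11.47 stand mm x,y,z [  0.13 -30.26 107.66] F x,y,z [ 0.13 -2.6  -1.79] M [-0.78  0.28  0.08] w 0.0289 rot [1.7998e+02 8.0000e-02 7.6160e+01]
t 11.6 stand mm x,y,z [ 7.000e-02 -2.954e+01  1.077e+02] F x,y,z [-0.2  -3.77 -2.66] M [-0.86  0.27  0.01] w 0.0289 rot [1.7998e+02 9.0000e-02 7.6140e+01]
t 11.72 stand mm x,y,z [ 8.0000e-02 -2.8240e+01  1.0767e+02] F x,y,z [-0.08 -3.94 -2.52] M [-0.93  0.29 -0.03] w 0.0287 rot [1.7998e+02 6.0000e-02 7.6140e+01]
```

```bash
python3 -m creep '[{"tx":0.002,"ty":0,"tz":0,"rx":0,"ry":0,"rz":0},{"tx":0.002,"ty":0,"tz":0,"rx":0,"ry":0,"rz":0},{"tx":0.002,"ty":0,"tz":0,"rx":0,"ry":0,"rz":0}]' >/dev/null; python3 f.py
python3 -m creep '[{"tx":0.002,"ty":0,"tz":0,"rx":0,"ry":0,"rz":0},{"tx":0.002,"ty":0,"tz":0,"rx":0,"ry":0,"rz":0},{"tx":0.002,"ty":0,"tz":0,"rx":0,"ry":0,"rz":0}]' >/dev/null; python3 f.py
python3 -m creep '[{"tx":0.001,"ty":0,"tz":0,"rx":0,"ry":0,"rz":0},{"tx":0.001,"ty":0,"tz":0,"rx":0,"ry":0,"rz":0},{"tx":0,"ty":0,"tz":0,"rx":0,"ry":0,"rz":0}]' >/dev/null; python3 f.py
python3 - <<'E'
from h import *
for n,(x,y,w,h) in(("top",(360,180,80,70)),("scene",(90,180,130,100))):
    c=cam(n);f=10 if n=="top" else 6;cv2.imwrite(f"pics/g6{n}.png",cv2.resize(c["pixels"][y:y+h,x:x+w,::-1],None,fx=f,fy=f,interpolation=cv2.INTER_CUBIC)[:600])
E
```

```text
t 12.1 stand mm x,y,z [ 9.0000e-02 -2.2080e+01  1.0763e+02] F x,y,z [-0.3  -5.28 -2.91] M [-1.29  0.41 -0.02] w 0.0287 rot [1.7999e+02 7.0000e-02 7.6160e+01]
t 12.47 stand mm x,y,z [ 6.0000e-02 -1.6710e+01  1.0771e+02] F x,y,z [-0.77 -7.01 -2.87] M [-1.54  0.43  0.03] w 0.0289 rot [1.7998e+02 1.2000e-01 7.6140e+01]
t 12.85 stand mm x,y,z [ 3.0000e-02 -1.4760e+01  1.0769e+02] F x,y,z [-0.53 -6.68 -2.54] M [-1.44  0.44  0.08] w 0.0289 rot [1.7998e+02 1.2000e-01 7.6140e+01]
```

View pics/g6top.png

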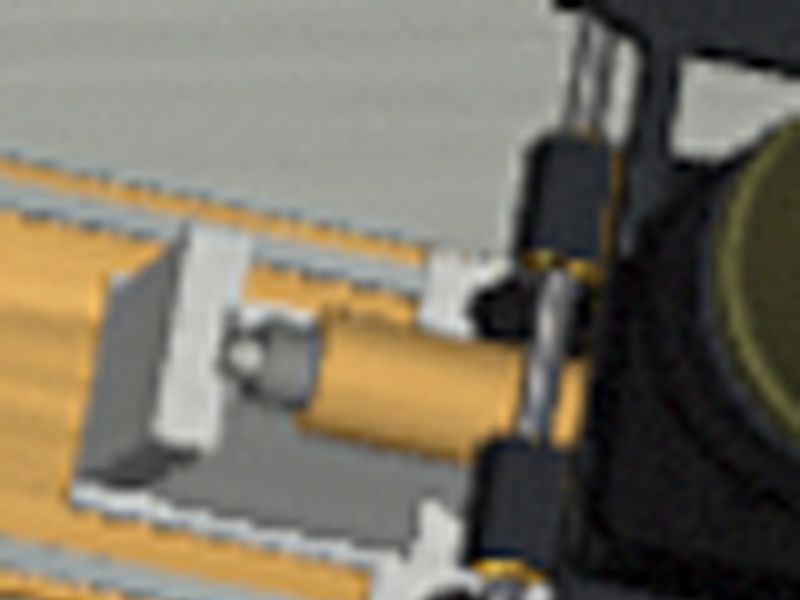

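View pics/g6scene.png

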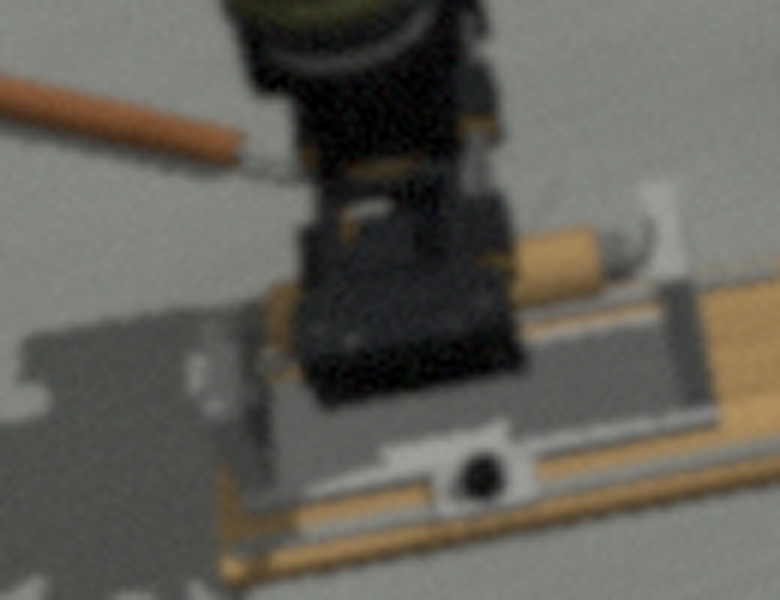

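```bash
python3 -m creep '[{"tx":0.001,"ty":0,"tz":0,"rx":0,"ry":0,"rz":0},{"tx":0.001,"ty":0,"tz":0,"rx":0,"ry":0,"rz":0},{"tx":0.001,"ty":0,"tz":0,"rx":0,"ry":0,"rz":0}]' >/dev/null; python3 f.py
python3 -m creep '[{"tx":0.0007,"ty":0,"tz":0,"rx":0,"ry":0,"rz":0},{"tx":0,"ty":0,"tz":0,"rx":0,"ry":0,"rz":0}]' >/dev/null; python3 f.py
python3 - <<'E'
from h import *
for n,(x,y,w,h) in(("top",(360,180,80,60)),("scene",(90,180,130,100))):
    c=cam(n);f=10 if n=="top" else 6;cv2.imwrite(f"pics/g7{n}.png",cv2.resize(c["pixels"][y:y+h,x:x+w,::-1],None,fx=f,fy=f,interpolation=cv2.INTER_CUBIC)[:600])
E
```

```text
t 13.32 stand mm x,y,z [ 1.0000e-02 -1.2250e+01  1.0774e+02] F x,y,z [-0.3  -7.17 -3.23] M [-1.74  0.48  0.03] w 0.0288 rot [1.7998e+02 1.5000e-01 7.6120e+01]
t 13.57 stand mm x,y,z [ 2.0000e-02 -1.1500e+01  1.0776e+02] F x,y,z [-0.73 -7.57 -2.76] M [-1.66  0.45  0.05] w 0.0287 rot [1.7998e+02 1.5000e-01 7.6120e+01]
```

View pics/g7scene.png

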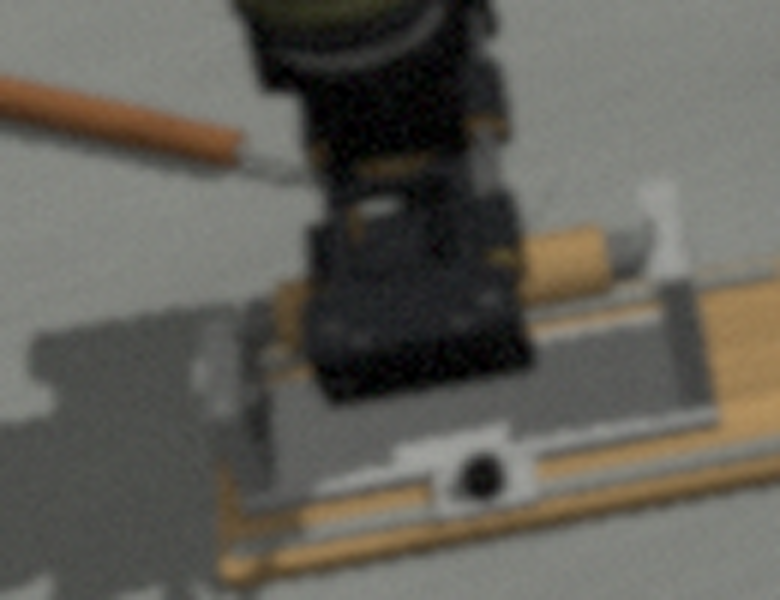

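View pics/g7top.png

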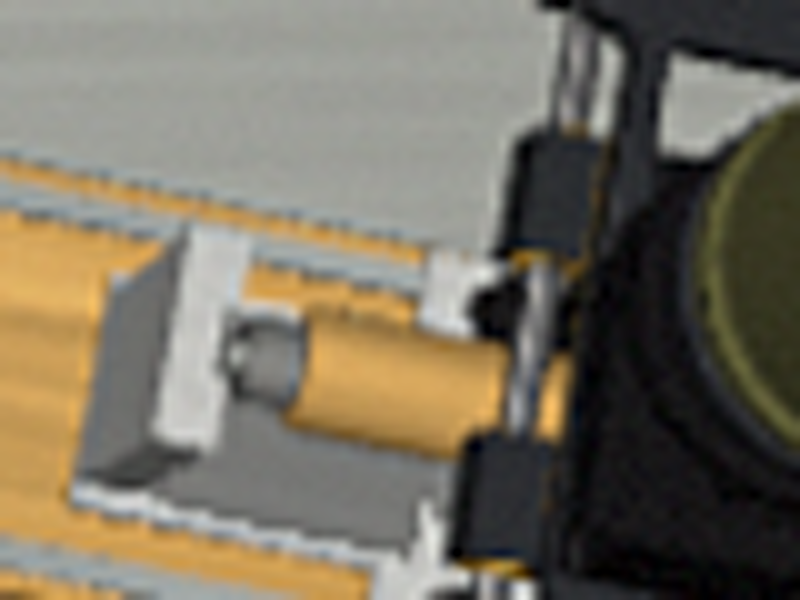

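```bash
python3 -m creep '[{"tx":0.0005,"ty":0,"tz":0,"rx":0,"ry":0,"rz":0},{"tx":0,"ty":0,"tz":0.003,"rx":0,"ry":0,"rz":0},{"tx":0,"ty":0,"tz":0.004,"rx":0,"ry":0,"rz":0},{"tx":0,"ty":0,"tz":0.004,"rx":0,"ry":0,"rz":0}]' >/dev/null; python3 f.py
python3 -m creep '[{"tx":0,"ty":0,"tz":0.003,"rx":0,"ry":0,"rz":0},{"tx":0,"ty":0,"tz":0.002,"rx":0,"ry":0,"rz":0}]' >/dev/null; python3 f.py
python3 -m creep '[{"tx":0,"ty":0,"tz":0.001,"rx":0,"ry":0,"rz":0},{"tx":0,"ty":0,"tz":0,"rx":0,"ry":0,"rz":0}]' >/dev/null; python3 f.py
```

```text
t 14.18 stand mm x,y,z [  0.86 -11.13  97.47] F x,y,z [-1.48 -7.76  0.99] M [-1.4   0.39  0.01] w 0.0289 rot [1.7987e+02 1.3000e-01 7.6100e+01]
t 14.43 stand mm x,y,z [  0.88 -11.13  92.45] F x,y,z [ 0.74 -7.71 -0.27] M [-1.45  0.43  0.04] w 0.029 rot [1.7987e+02 1.3000e-01 7.6100e+01]
t 14.68 stand mm x,y,z [  0.84 -11.15  91.42] F x,y,z [ 0.17 -7.87  0.27] M [-1.46  0.37  0.02] w 0.0289 rot [1.7988e+02 1.4000e-01 7.6100e+01]
```

```bash
S='{"tx":0,"ty":0,"tz":0.0015,"rx":0,"ry":0,"rz":0}'
python3 -m creep '[{"tx":0,"ty":-0.0005,"tz":0.0015,"rx":0,"ry":0,"rz":0}]' >/dev/null; python3 f.py
python3 -m creep '[{"tx":0,"ty":0,"tz":0.0015,"rx":0,"ry":0,"rz":0}]' >/dev/null; python3 f.py
python3 -m creep '[{"tx":0,"ty":0,"tz":0.0015,"rx":0,"ry":0,"rz":0}]' >/dev/null; python3 f.py
python3 -m creep '[{"tx":0,"ty":0,"tz":0.0015,"rx":0,"ry":0,"rz":0}]' >/dev/null; python3 f.py
```

```text
t 14.8 stand mm x,y,z [  0.65 -11.15  90.12] F x,y,z [ 1.02 -7.64  0.79] M [-1.44  0.27 -0.05] w 0.0291 rot [1.7984e+02 1.4000e-01 7.6100e+01]
t 14.93 stand mm x,y,z [  0.53 -11.16  88.59] F x,y,z [ 0.34 -7.77  1.37] M [-1.46  0.31 -0.03] w 0.0288 rot [1.7985e+02 1.3000e-01 7.6100e+01]
t 15.05 stand mm x,y,z [  0.51 -11.16  87.08] F x,y,z [-0.36 -8.36  1.1 ] M [-1.4   0.38  0.04] w 0.0289 rot [1.7985e+02 1.3000e-01 7.6100e+01]
t 15.18 stand mm x,y,z [  0.49 -11.16  85.55] F x,y,z [ 0.5  -7.18  0.14] M [-1.43  0.37  0.01] w 0.0287 rot [1.7986e+02 1.3000e-01 7.6100e+01]
```

```bash
python3 -m creep '[{"tx":0,"ty":0,"tz":0.002,"rx":0,"ry":0,"rz":0},{"tx":0,"ty":0,"tz":0.002,"rx":0,"ry":0,"rz":0}]' >/dev/null; python3 f.py
python3 -m creep '[{"tx":0,"ty":0,"tz":0.002,"rx":0,"ry":0,"rz":0},{"tx":0,"ty":0,"tz":0.002,"rx":0,"ry":0,"rz":0}]' >/dev/null; python3 f.py
python3 -m creep '[{"tx":0,"ty":0,"tz":0.002,"rx":0,"ry":0,"rz":0},{"tx":0,"ty":0,"tz":0.002,"rx":0,"ry":0,"rz":0}]' >/dev/null; python3 f.py
python3 -m creep '[{"tx":0,"ty":0,"tz":0.001,"rx":0,"ry":0,"rz":0},{"tx":0,"ty":0,"tz":0,"rx":0,"ry":0,"rz":0}]' >/dev/null; python3 f.py
python3 - <<'E'
from h import *
for n,(x,y,w,h) in(("top",(360,180,80,60)),("scene",(90,180,130,100))):
    c=cam(n);f=10 if n=="top" else 6;cv2.imwrite(f"pics/g8{n}.png",cv2.resize(c["pixels"][y:y+h,x:x+w,::-1],None,fx=f,fy=f,interpolation=cv2.INTER_CUBIC)[:600])
E
```

```text
t 15.43 stand mm x,y,z [  0.52 -11.17  81.56] F x,y,z [-0.66 -7.64  1.22] M [-1.4   0.34  0.04] w 0.029 rot [1.7985e+02 1.3000e-01 7.6100e+01]
t 15.68 stand mm x,y,z [  0.5  -11.15  77.53] F x,y,z [ 0.15 -7.96  0.46] M [-1.46  0.39 -0.06] w 0.0291 rot [1.7986e+02 1.3000e-01 7.6100e+01]
t 15.93 stand mm x,y,z [  0.53 -11.15  73.54] F x,y,z [-0.21 -7.74  0.46] M [-1.43  0.41 -0.01] w 0.0288 rot [1.7985e+02 1.3000e-01 7.6100e+01]
t 16.18 stand mm x,y,z [ -0.1  -10.14  71.53] F x,y,z [ 0.6  -5.79 -4.24] M [-1.61  0.25 -0.1 ] w 0.029 rot [1.7995e+02 1.0000e-01 7.6150e+01]
```

View pics/g8scene.png

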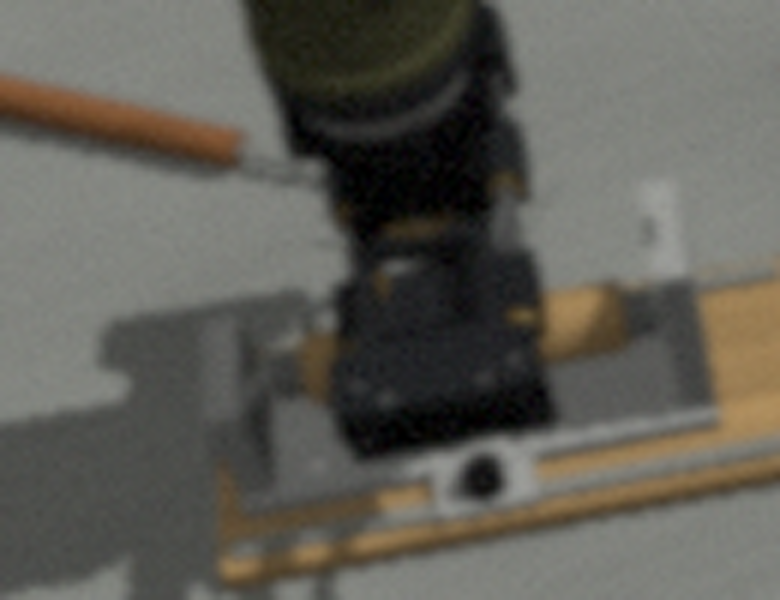

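View pics/g8top.png

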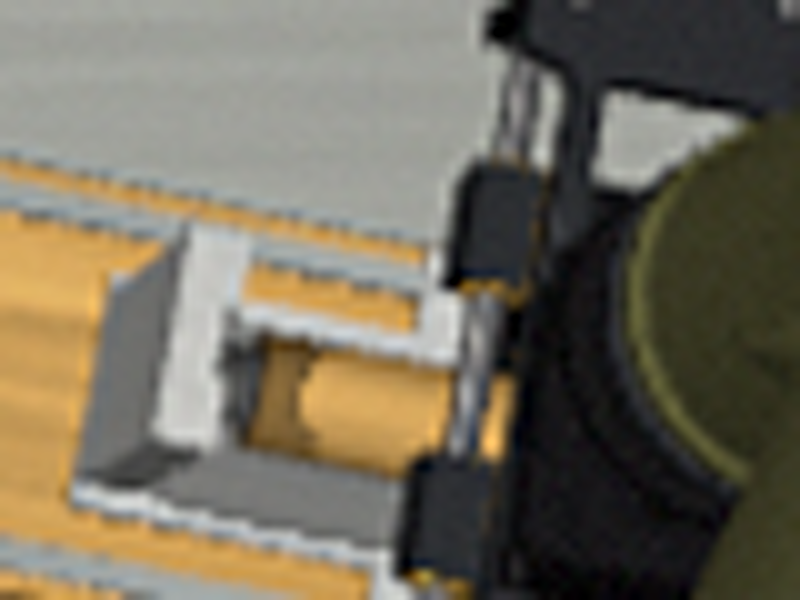

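```bash
for i in 1; do :; done
python3 -m creep '[{"tx":0,"ty":0,"tz":0.001,"rx":0,"ry":0,"rz":0},{"tx":0,"ty":0,"tz":0,"rx":0,"ry":0,"rz":0}]' >/dev/null; python3 f.py
python3 -m creep '[{"tx":0,"ty":0,"tz":0.001,"rx":0,"ry":0,"rz":0},{"tx":0,"ty":0,"tz":0,"rx":0,"ry":0,"rz":0}]' >/dev/null; python3 f.py
python3 -m creep '[{"tx":0,"ty":0,"tz":0.001,"rx":0,"ry":0,"rz":0},{"tx":0,"ty":0,"tz":0,"rx":0,"ry":0,"rz":0}]' >/dev/null; python3 f.py
```

```text
t 16.52 stand mm x,y,z [ -0.1  -10.32  70.6 ] F x,y,z [ 1.29 -5.65 -3.26] M [-1.55  0.26 -0.04] w 0.0289 rot [1.7995e+02 1.1000e-01 7.6140e+01]
t 16.77 stand mm x,y,z [ -0.07 -10.31  69.71] F x,y,z [ 0.71 -6.72 -2.55] M [-1.45  0.31 -0.05] w 0.029 rot [1.7994e+02 1.0000e-01 7.6140e+01]
t 17.02 stand mm x,y,z [-3.000e-02 -1.032e+01  6.883e+01] F x,y,z [ 0.2  -5.67 -2.48] M [-1.39  0.36  0.01] w 0.0289 rot [1.7994e+02 9.0000e-02 7.6140e+01]
```

```bash
python3 -m creep '[{"tx":0,"ty":0,"tz":0.001,"rx":0,"ry":0,"rz":0},{"tx":0,"ty":0,"tz":0,"rx":0,"ry":0,"rz":0}]' >/dev/null; python3 f.py
python3 -m creep '[{"tx":0,"ty":0,"tz":0.0007,"rx":0,"ry":0,"rz":0},{"tx":0,"ty":0,"tz":0,"rx":0,"ry":0,"rz":0}]' >/dev/null; python3 f.py
python3 -m creep '[{"tx":0,"ty":0,"tz":0.0007,"rx":0,"ry":0,"rz":0},{"tx":0,"ty":0,"tz":0,"rx":0,"ry":0,"rz":0}]' >/dev/null; python3 f.py
```

```text
t 17.27 stand mm x,y,z [ 5.000e-02 -1.034e+01  6.798e+01] F x,y,z [ 0.31 -5.95 -1.03] M [-1.31  0.38  0.  ] w 0.0293 rot [1.7993e+02 9.0000e-02 7.6130e+01]
t 17.52 stand mm x,y,z [  0.1  -10.33  67.37] F x,y,z [ 0.18 -6.16 -0.42] M [-1.24  0.44  0.06] w 0.0291 rot [1.7992e+02 9.0000e-02 7.6140e+01]
t 17.77 stand mm x,y,z [  0.11 -10.32  66.74] F x,y,z [-1.14 -7.26  0.03] M [-1.15  0.38  0.04] w 0.0289 rot [1.7992e+02 8.0000e-02 7.6140e+01]
```

```bash
python3 -m creep '[{"tx":-0.001,"ty":0,"tz":0,"rx":0,"ry":0,"rz":0},{"tx":-0.001,"ty":0,"tz":0,"rx":0,"ry":0,"rz":0}]' >/dev/null; python3 f.py
python3 -m creep '[{"tx":-0.001,"ty":0,"tz":0,"rx":0,"ry":0,"rz":0}]' >/dev/null; python3 f.py
python3 -m creep '[{"tx":-0.001,"ty":0,"tz":0,"rx":0,"ry":0,"rz":0}]' >/dev/null; python3 f.py
python3 -m creep '[{"tx":-0.001,"ty":0,"tz":0,"rx":0,"ry":0,"rz":0}]' >/dev/null; python3 f.py
```

```text
t 18.02 stand mm x,y,z [  0.14 -12.01  66.73] F x,y,z [-0.23 -5.19 -0.19] M [-1.08  0.34  0.03] w 0.0291 rot [1.7992e+02 5.0000e-02 7.6140e+01]
t 18.15 stand mm x,y,z [  0.16 -12.9   66.72] F x,y,z [ 0.2  -5.83 -0.5 ] M [-0.96  0.29  0.  ] w 0.029 rot [1.7992e+02 4.0000e-02 7.6150e+01]
t 18.27 stand mm x,y,z [  0.14 -13.8   66.68] F x,y,z [ 0.   -4.96 -1.33] M [-0.98  0.31  0.03] w 0.029 rot [1.7993e+02 4.0000e-02 7.6150e+01]
t 18.4 stand mm x,y,z [  0.16 -14.69  66.66] F x,y,z [ 0.44 -4.94 -0.06] M [-0.95  0.31 -0.01] w 0.0287 rot [1.7993e+02 3.0000e-02 7.6150e+01]
```

```bash
python3 -m creep '[{"tx":-0.001,"ty":0,"tz":0,"rx":0,"ry":0,"rz":0},{"tx":-0.001,"ty":0,"tz":0,"rx":0,"ry":0,"rz":0}]' >/dev/null; python3 f.py
python3 -m creep '[{"tx":-0.001,"ty":0,"tz":0,"rx":0,"ry":0,"rz":0},{"tx":-0.001,"ty":0,"tz":0,"rx":0,"ry":0,"rz":0}]' >/dev/null; python3 f.py
python3 -m creep '[{"tx":-0.001,"ty":0,"tz":0,"rx":0,"ry":0,"rz":0}]' >/dev/null; python3 f.py
python3 -m creep '[{"tx":-0.001,"ty":0,"tz":0,"rx":0,"ry":0,"rz":0}]' >/dev/null; python3 f.py
python3 - <<'E'
from h import *
for n,(x,y,w,h) in(("top",(360,180,80,60)),("scene",(90,180,130,100))):
    c=cam(n);f=10 if n=="top" else 6;cv2.imwrite(f"pics/g9{n}.png",cv2.resize(c["pixels"][y:y+h,x:x+w,::-1],None,fx=f,fy=f,interpolation=cv2.INTER_CUBIC)[:600])
E
```

```text
t 18.65 stand mm x,y,z [  0.15 -16.25  66.51] F x,y,z [-0.38 -4.79  0.13] M [-0.93  0.21  0.02] w 0.0289 rot [179.94   0.    76.17]
t 18.9 stand mm x,y,z [ -0.09 -17.88  66.24] F x,y,z [ 0.62 -3.31 -0.42] M [-0.8   0.08 -0.03] w 0.0289 rot [ 1.7998e+02 -2.0000e-02  7.6200e+01]
t 19.02 stand mm x,y,z [ -0.19 -18.84  66.16] F x,y,z [ 0.84 -3.55 -0.67] M [-0.83  0.12 -0.06] w 0.0289 rot [ 1.7999e+02 -2.0000e-02  7.6200e+01]
t 19.15 stand mm x,y,z [ -0.29 -19.87  66.1 ] F x,y,z [ 0.67 -3.27 -0.28] M [-0.71  0.05 -0.  ] w 0.0291 rot [ 1.80e+02 -2.00e-02  7.62e+01]
```

View pics/g9scene.png

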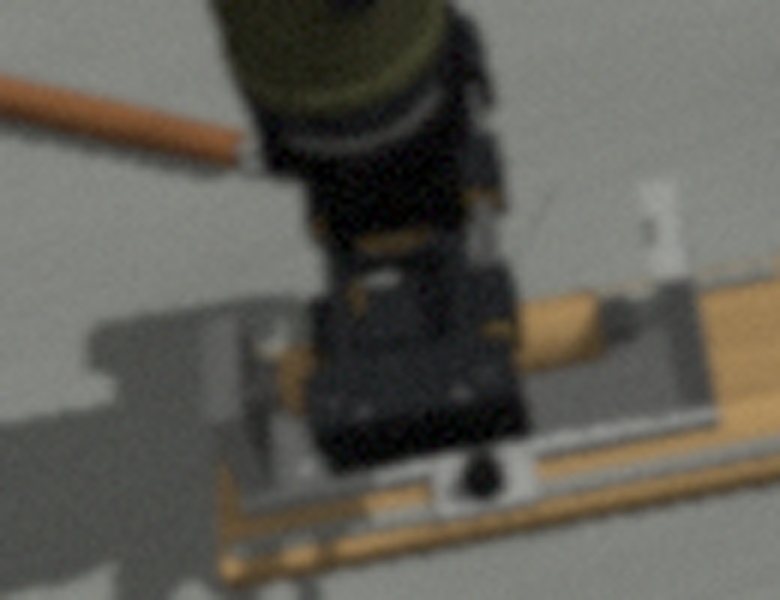

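View pics/g9top.png

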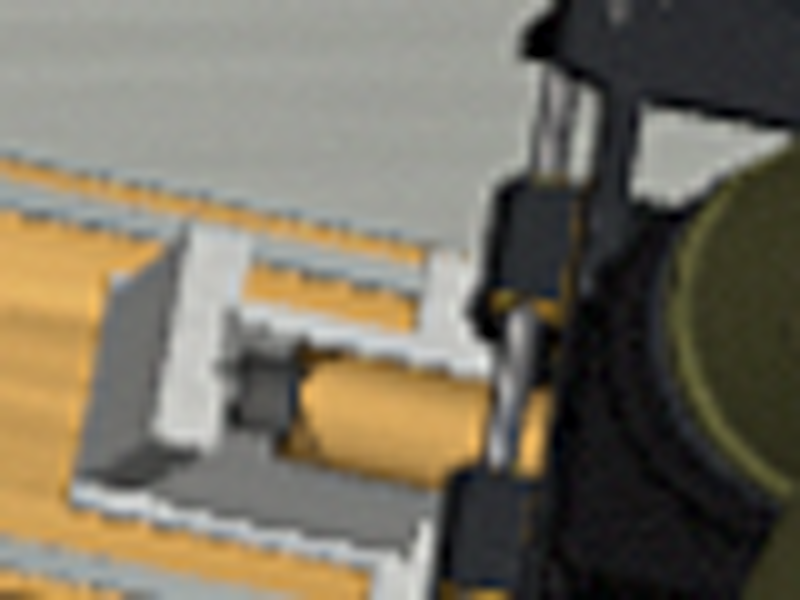

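```bash
python3 -m creep '[{"tx":-0.0008,"ty":0,"tz":0,"rx":0,"ry":0,"rz":0}]' >/dev/null; python3 f.py
python3 -m creep '[{"tx":-0.0006,"ty":0,"tz":0,"rx":0,"ry":0,"rz":0},{"tx":0,"ty":0,"tz":0,"rx":0,"ry":0,"rz":0}]' >/dev/null; python3 f.py
python3 -m creep '[{"tx":-0.0005,"ty":0,"tz":0,"rx":0,"ry":0,"rz":0},{"tx":0,"ty":0,"tz":0,"rx":0,"ry":0,"rz":0}]' >/dev/null; python3 f.py
```

```text
t 19.38 stand mm x,y,z [ -0.34 -20.71  66.08] F x,y,z [ 0.99 -3.16 -1.3 ] M [-0.77  0.07 -0.09] w 0.0291 rot [-1.80e+02 -1.00e-02  7.62e+01]
t 19.62 stand mm x,y,z [ -0.37 -21.53  66.1 ] F x,y,z [ 0.36 -3.41 -1.32] M [-0.84  0.15 -0.01] w 0.0291 rot [180.    -0.    76.18]
t 19.88 stand mm x,y,z [ -0.38 -21.66  66.08] F x,y,z [ 0.28 -2.57 -1.68] M [-0.47  0.02 -0.06] w 0.029 rot [-1.7999e+02 -3.0000e-02  7.6200e+01]
```

```bash
python3 -m creep '[{"tx":0,"ty":0,"tz":0,"rx":0,"ry":0,"rz":0},{"tx":0,"ty":0,"tz":0,"rx":0,"ry":0,"rz":0}]' 0.02 10 >/dev/null; python3 f.py
python3 -m creep '[{"tx":0,"ty":0,"tz":0,"rx":0,"ry":0,"rz":0},{"tx":0,"ty":0,"tz":0,"rx":0,"ry":0,"rz":0},{"tx":0,"ty":0,"tz":0,"rx":0,"ry":0,"rz":0},{"tx":0,"ty":0,"tz":0,"rx":0,"ry":0,"rz":0}]' 0.037 10 >/dev/null; python3 f.py
```

```text
t 20.12 stand mm x,y,z [ -0.37 -21.53  66.03] F x,y,z [ 1.7  -0.98 -1.46] M [-0.46  0.04  0.1 ] w 0.0298 rot [-1.7999e+02 -3.0000e-02  7.6230e+01]
t 20.62 stand mm x,y,z [ -0.32 -21.85  66.19] F x,y,z [0.07 0.04 0.01] M [-0.1   0.07 -0.06] w 0.0371 rot [ 1.800e+02 -2.000e-02  7.619e+01]
```

Released, with no residual force on the tool. Lifting away.

```bash
python3 -m creep '[{"tx":0,"ty":0,"tz":-0.006,"rx":0,"ry":0,"rz":0},{"tx":0,"ty":0,"tz":-0.01,"rx":0,"ry":0,"rz":0},{"tx":0,"ty":0,"tz":-0.01,"rx":0,"ry":0,"rz":0}]' >/dev/null; python3 f.py
python3 -m creep '[{"tx":0,"ty":0,"tz":-0.03,"rx":0,"ry":0,"rz":0},{"tx":0,"ty":0,"tz":-0.04,"rx":0,"ry":0,"rz":0},{"tx":0,"ty":0,"tz":-0.04,"rx":0,"ry":0,"rz":0},{"tx":-0.03,"ty":-0.02,"tz":-0.03,"rx":0,"ry":0,"rz":0},{"tx":-0.05,"ty":-0.02,"tz":0,"rx":0,"ry":0,"rz":0},{"tx":-0.05,"ty":-0.02,"tz":0,"rx":0,"ry":0,"rz":0},{"tx":-0.04,"ty":-0.02,"tz":0,"rx":0,"ry":0,"rz":0},{"tx":0,"ty":0,"tz":0,"rx":0,"ry":0,"rz":0}]' >/dev/null; python3 f.py
python3 - <<'E'
from h import *
for n,(x,y,w,h) in(("top",(340,180,130,90)),("scene",(105,185,130,100))):
    c=cam(n);cv2.imwrite(f"pics/h{n}.png",cv2.resize(c["pixels"][y:y+h,x:x+w,::-1],None,fx=6,fy=6,interpolation=cv2.INTER_CUBIC)); cv2.imwrite(f"pics/hf{n}.png",c["pixels"][:,:,::-1])
E
```

```text
t 21.0 stand mm x,y,z [-7.000e-02 -2.212e+01  9.317e+01] F x,y,z [-0.47 -0.34 -0.02] M [-0.09  0.05  0.  ] w 0.037 rot [179.96  -0.    76.18]
t 22.0 stand mm x,y,z [ -83.45 -196.36  233.22] F x,y,z [ 1.15 -0.04  0.2 ] M [-0.13  0.04 -0.05] w 0.0368 rot [1.7997e+02 1.0000e-01 7.5710e+01]
```

View pics/htop.png

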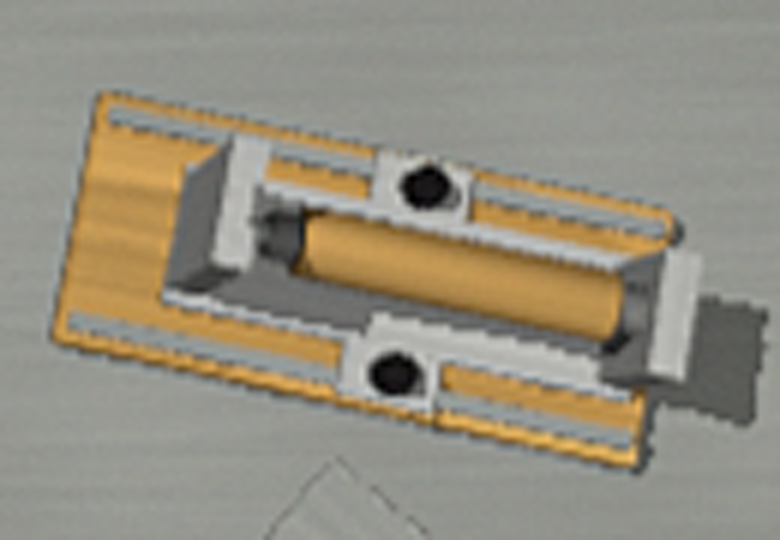

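View pics/hscene.png

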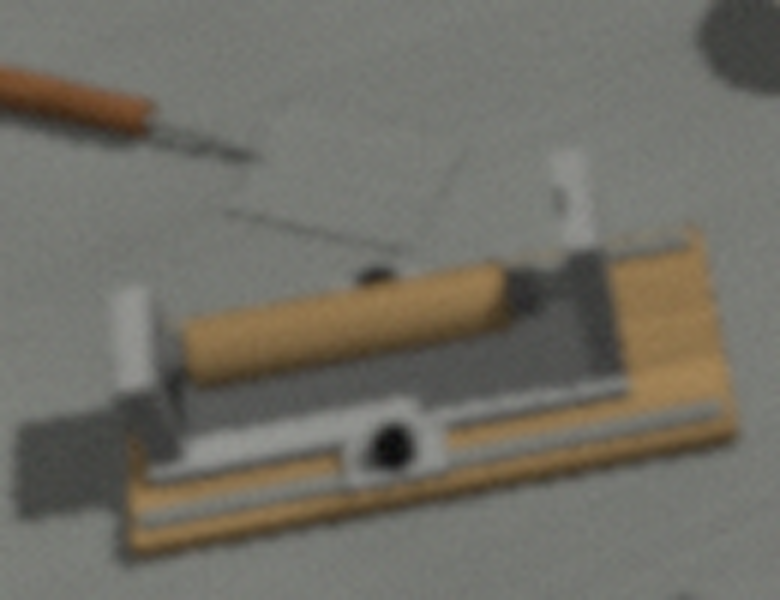

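View pics/hftop.png

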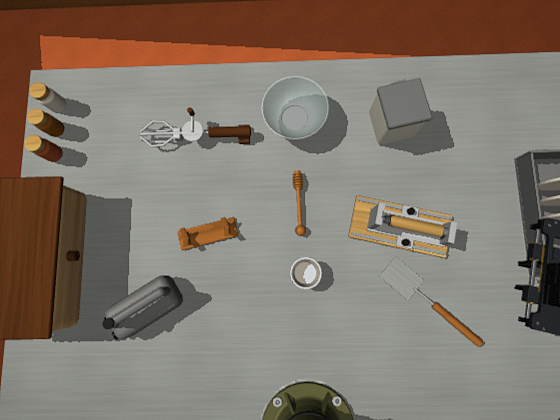

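Run:
```python
from ov import *
import ov
p=[.4795,-.2505,-.2403];S=[]
for r,a,b in((.015,-.063,.063),(.01,-.075,.075),(.005,-.084,.099)):
    for y in(a,b):
        t=np.linspace(0,2*np.pi,25);q=[(r*np.cos(k),y-.0225,.058+r*np.sin(k)) for k in t];S+=list(zip(q[:-1],q[1:]))
draw(cam("top"),S,p,(340,180,130,90),6,"pics/v1.png");draw(cam("scene"),S,p,(105,185,130,100),6,"pics/v2.png")
```

```text
(no output)
```

View pics/v1.png

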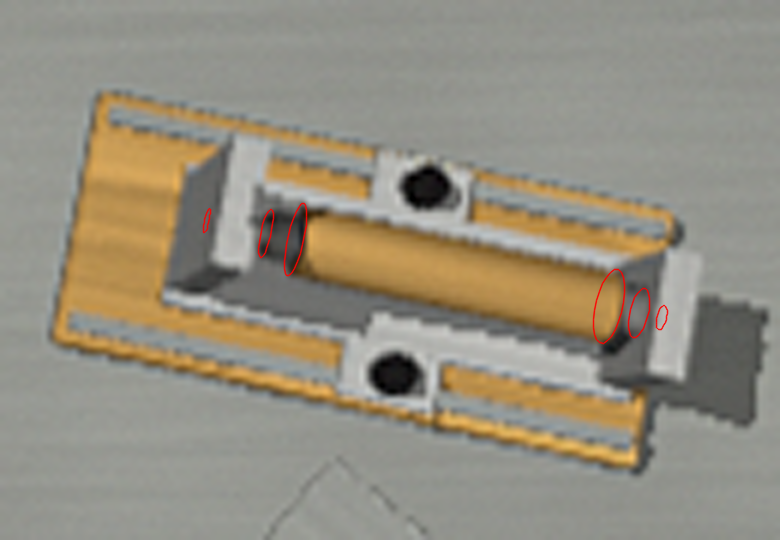

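View pics/v2.png

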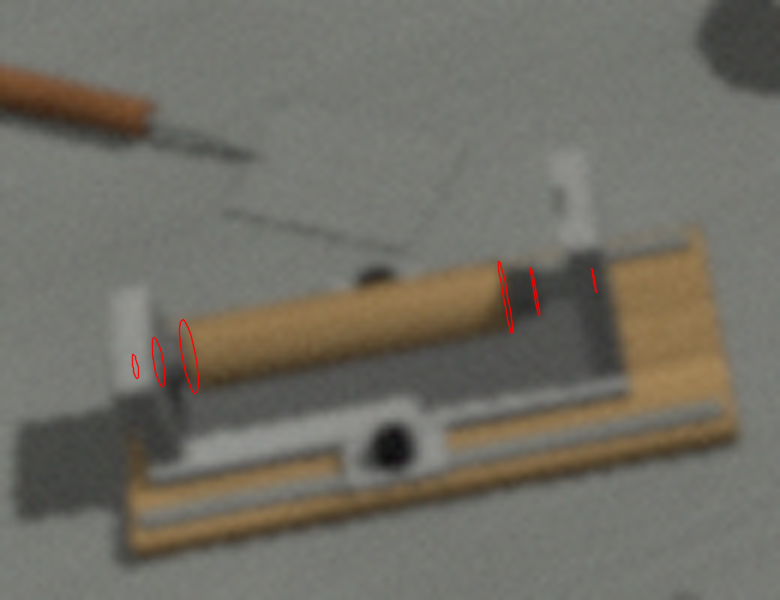

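```bash
python3 -m creep '[{"tx":0,"ty":0,"tz":0,"rx":0,"ry":0,"rz":0}]' | head -1; python3 -c "
from cell import env
print(env.sign_off())"
```

```text
time_s: 22.32
the job is handed in; nothing more can be done
None
```

I took the roller from its cradle, fitted it back into the stand with both pins in their recesses, and handed the job in at about 22 s. The hand-in reports no verdict, so this rests on my own checks.

**Finding the stand:** The camera pictures put the yoke about 15 mm to the -y side. Contact with the tall plate's groove came within 1 mm of where that predicted.

**Fitting:**
- I pushed the sprung pin in about 19 mm in the groove, at roughly 8 N along the axis, and lowered the roller.
- Just above its recess the sprung pin slid in, and the push dropped to about 6 N.
- I eased the roller back until the rigid pin's hub touched the low plate, within 0.3 mm of where I expected it, then released it and lifted clear.

**Forces:** Along the axis they followed the spring's given values throughout. The highest single reading was 8.4 N, against the 15 N limit.

**Final checks:** Pictures from both cameras match the roller fully home and level (axis 58 mm up) to about 1 pixel, or 2–3 mm. The other things on the worktop look unmoved in the top view.

**Not fully settled:**
- **Plunger end:** that last picture check can't confirm its exact extension; I rely on the felt hub contact and spring force for it.
- **Camera and arm:** they differed by 1–2 mm sideways, so I aligned the pin to the groove within the top camera's picture.

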